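# Load the tube balance rack without tipping it

## Task

One small green tube already hangs on the left end of the pivoting bar. First hang the twin hanger (two blue tubes) on the right arm, then the single hanger (one red tube) on the left arm, so that the bar never tips over far and ends up level: hook each over the bar on the inner side of that arm's orange collar, let the bar take the weight gently, and, still holding the hanger, slide it outward along the bar until it presses firmly against the collar for a moment without ramming it, then let go. Leave the other things on the table alone.

Things in the scene. Friction and masses are not known exactly. Their poses are not given: they have to be found in the camera images.
- single_grip (a point): Grip point of the single hanger: one red tube (48 mm diameter, 100 mm tall, white band) under a steel hook; about 0.40 kg. This point: middle of the black grip post on top, 18 mm (x) by 16 mm (y), from 27 mm below to 20 mm above the point; the hanger's underside is 195 mm below it. Starts upright on the table. Own axes: z up, x toward the hook's mouth.
- single_hook (a point): Single hanger: middle of the underside of the crown of its steel hook, 35 mm below the grip point; rests on the bar. Strip 16 mm wide (y), an upside-down J: shank at -x, tip at +x, 20 mm slot between (x -10 to +10). Below this point: tip ends at 18 mm, plate over the tube(s) at 54 mm; the bar enters sideways between them. Same axes.
- twin_grip (a point): Grip point of the twin hanger: two blue tubes (each 48 mm diameter, 100 mm tall, side by side along x, 102 mm together) under a steel hook; about 0.62 kg. This point: middle of the black grip post on top, 18 mm (x) by 16 mm (y), from 27 mm below to 20 mm above the point; the hanger's underside is 195 mm below it. Starts upright on the table. Own axes: z up, x toward the hook's mouth.
- twin_hook (a point): Twin hanger: middle of the underside of the crown of its steel hook, 35 mm below the grip point; rests on the bar. Strip 16 mm wide (y), an upside-down J: shank at -x, tip at +x, 20 mm slot between (x -10 to +10). Below this point: tip ends at 18 mm, plate over the tube(s) at 54 mm; the bar enters sideways between them. Same axes.
- bar_mid (a point): Middle of the pivoting bar (steel, 12 mm diameter, 440 mm long), on its centre line at the pivot, 224 mm above the table; turns with the bar. y along the bar to the robot's left, x away from the robot. Black hub on the middle 34 mm. Yellow post (40 mm wide, top at 240 mm) 22 to 50 mm beyond the bar; base plate 160 x 200 x 14 mm reaches 50 mm in front of the bar.
- bar (a joint): Tilt of the bar (rad): 0 level, positive with the left end down. Soft centring spring (4.6 N m/rad) and damper. A green tube (40 mm diameter) hangs fixed 190 mm from the pivot on the left arm and alone tilts it to about +0.10; the twin alone on the right, with it, to about -0.10; all together near 0.
- left_arm (a point): Point on the bar's centre line, left arm, 90 mm from the pivot; axes as the bar. A rigid orange collar (24 mm diameter, 12 mm long) is clamped further out; where exactly differs and is not reported: its inner face is 25 to 45 mm outward of this point. A hanger is home when the side of its hook (8 mm from the hook's middle) bears on that face. Hooks rub on the bar with about 0.6 of their load.
- right_arm (a point): Point on the bar's centre line, right arm, 122 mm from the pivot; axes as the bar. A rigid orange collar (24 mm diameter, 12 mm long) is clamped further out; where exactly differs and is not reported: its inner face is 25 to 51 mm outward of this point. A hanger is home when the side of its hook (8 mm from the hook's middle) bears on that face.
- tape_roll: Bystander: white roll, 96 mm across, 45 mm tall, flat on the table; origin under its centre.
- cut_tube: Bystander: short yellow tube, 48 mm across, 50 mm tall, standing; origin under its centre.
- part_box: Bystander: small open green box, 140 x 120 x 60 mm; origin under its centre.
Mind the look-alikes: they are no part of the job. There is more than one size of the part that bears single_grip; the job needs the largest.

How it is judged (in metres and radians):
On the way, in this order (a step that is already met when the one before it is completed fails the run):
1. the twin hanger, hooked on the bar, is pressed outward against the right collar (over 3 N for 0.2 s) (contact force between twin and collar_right above 3 N and y of twin_hook in the frame of collar_right between 0.003 and 0.013 m and x of twin_hook in the frame of collar_right between -0.008 and 0.008 m and z of twin_hook in the frame of collar_right between 0 and 0.011 m), for 0.2 s.
2. then the single hanger, hooked on the bar, is pressed outward against the left collar (over 3 N for 0.2 s) (contact force between single and collar_left above 3 N and y of single_hook in the frame of collar_left between -0.013 and -0.003 m and x of single_hook in the frame of collar_left between -0.008 and 0.008 m and z of single_hook in the frame of collar_left between 0 and 0.011 m), for 0.2 s.
At the end, for the whole second after the job is handed in: Both hangers hang by their hooks on the bar, the twin at the right collar and the single at the left collar (within 5 mm of touching it; hook resting on the bar within 8 mm crosswise and 6 mm in height), the bar level within 0.06 rad, and all at rest (y of twin_hook in the frame of collar_right between 0.003 and 0.013 m and x of twin_hook in the frame of collar_right between -0.008 and 0.008 m and z of twin_hook in the frame of collar_right between 0 and 0.011 m and y of single_hook in the frame of collar_left between -0.013 and -0.003 m and x of single_hook in the frame of collar_left between -0.008 and 0.008 m and z of single_hook in the frame of collar_left between 0 and 0.011 m and value of joint bar between -0.06 and 0.06 rad and velocity of joint bar between -0.05 and 0.05 rad/s and linear speed of each of single, twin below 0.05 m/s).
It fails at once if the bar tips more than 0.17 rad either way (value of joint bar above 0.17 rad or value of joint bar below -0.17 rad).
It fails at once if a collar is rammed with over 20 N (contact force between twin and collar_right above 20 N or contact force between single and collar_left above 20 N).
It fails at once if a bystander is moved more than 20 mm (distance of any of tape_roll, cut_tube, part_box from where it was at the start of the episode above 0.02 m).
It also fails if it takes over 72 s, if anything falls off the work surface, if the arm or the gripper's body presses on something with over 40 N, if the wrist force passes 120 N, or if a joint passes its speed limit or range.

## Robot

A 7-joint arm with a two-finger parallel gripper is mounted at the origin on the work surface. World frame = base frame: x ahead of the robot, y to its left, z up, the work surface at z = 0. Lengths are in m, angles in degrees, forces in N, time in s.
With the tool pointing down it reaches from about 0.4 to 0.85 m from the base axis. Payload 10.4 kg.
Tool frame: the origin (TCP) lies on the front face of the gripper's body, between the roots of the fingers; the fingertips stand 70 mm ahead of it and the grasp point (between the pads) lies 51 mm ahead of it; z points along the fingers, y is the direction in which the jaws open and shut (so a half turn about z gives the same grasp; the last joint's range is limited). The gripper opens to 87 mm and grips with 3 to 60 N. Pads are 19 mm wide; open, the fingers measure 117 mm over their backs; the gripper's body (75 mm by 190 mm) begins 51 mm behind the grasp point.
Start: joints at [65.798, 19.034, -3.707, 83.658, 1.238, 77.344, -5.071], TCP at [0.243, -0.576, 0.292] pointing down, gripper open.
Joint ranges: [-148.97, 148.97], [-28.65, 121.19], [-84.17, 76.75], [9.2, 138.47], [-72.65, 252.65], [3.7, 117.97], [-149.18, 149.18]. Speed limits (degrees/s): [127.2, 127.2, 159.86, 159.86, 180, 180, 180].

## Interface

Orientations are given as [roll, pitch, yaw] about the fixed x, y, z axes, in that order (R = Rz(yaw) Ry(pitch) Rx(roll)).
In Python, from cell import sensors, read_camera, calibration, ctrl, boxes_of, silhouettes gives the robot as it stands. The module is installed in compiled form; this text tells all that it offers.
- The arm moves only by the shell command python3 -m handwheel 'ROWS' [FORCE]. ROWS is JSON, a list of rows, each a list of 3 entries, a list of its own where there are three numbers: the shift along the tool's x, y, z in cm, then the turn, a rotation vector about the tool's x, y, z in rad, then the closure, from 0 (fully open) to 1 (shut). A call has exactly 5 rows; each row shifts and turns the commanded pose from where the row before left it, along the tool's axes as they then stand; what a row does not reach is not made up. A row lasts 1/8 s, in which the tool goes at most 62.5 mm and 10.7 degrees, less where a joint would pass 70% of its speed; a pose out of reach is approached as far as the arm can. A call with a gripper value outside its range is refused whole. The fingers move at their own pace and stop on an object; FORCE is the grip in N (left out, the last holds). Time passes only in rows, so rows that do not move let the fingers close, or fill a call up. It gives the time, the measured TCP pose, the force and the opening at its end, in the units of the state.
- sensors.read_state(): the state, without advancing time (a new reading comes with each control period).
- read_camera(name): name is "scene" or "top" or "wrist"; returns (picture, depth): 420x560x3 uint8, red, green, blue; 420x560 float32, m along the optical axis (not along the pixel's ray), 0 where there is no reading.
- calibration(name): a dict with "K" (3x3 intrinsics, pixels), "k1" (the pictures are not rectified: a ray, as slopes to the right and down, at radius r is drawn at 1 + k1 r^2 times it, then the intrinsics apply), "R" (3x3) and "t" (3): a world point X has camera coordinates R X + t; the wrist camera has in their place "T_tool_cam" (4x4, takes a point from camera to tool coordinates, whose origin is the TCP and whose axes are the flange's). Camera axes: x right, y down, z forward; pixel columns grow to the right and rows downward; lengths in m; the calibration is good to about 2 mm. A picture is of the moment at which its call begins: read the wrist's pose just before it. calibration takes no time and is no camera call.
- ctrl.job_done(): hands the job in, once; it reports no verdict.
Trained networks look in the newest picture that a camera, given by its name, has taken for a name from the list of things; names that differ only in an ending like _2 or _b are one class to them, and where a whole thing is asked for, a point or a joint stands for the part that bears it (a point fixed in the world has none). Each returns a list of dicts, best first, with "confidence" (0 to 1); they miss things now and then, are a little off and sometimes report something else, mostly with a low value. They report only what shows in the picture. A call takes as long as a camera call. They do not tell look-alikes from the thing itself.
- boxes_of(thing, camera): "bbox" ([centre column, centre row, width, height] in pixels, round what is visible of it).
- silhouettes(thing, camera): "pixels" (420x560 bool, what is visible of it) and "bbox" ([centre column, centre row, width, height] in pixels, round what is visible of it).
The state is a dict: "t": time; "qpos": joint angles; "joint_velocities": joint speeds; "joint_efforts": joint torques, N m; "tool_pos": TCP position; "eef_rot": TCP orientation; "ft_force": force on the tool from outside, world axes, zero at the start; "wrist_torque": the same for the moment, N m; "grip_width": opening from 0.0 (shut) to 1.0 (fully open).
Only numpy, scipy, OpenCV 4.12 (cv2) and the standard library are available. Lean on these libraries where they do the work, as an engineer would, in place of code of your own. Each camera call takes 0.05 s, during which the arm holds its last target.

## Working session

There is one attempt and no reset: what is moved stays moved. The work goes in short steps, Python scripts to look and compute and a shell command to move; the robot and the scene stay as the last step left them, time stands still between calls to the robot, and variables do not carry over. Pictures are saved under pics/ and viewed, and the job is handed in when it is done.

```bash
ls; mkdir -p pics
python3 - <<'E'
from cell import sensors, read_camera, calibration
import cv2, json
s=sensors.read_state(); print(s)
for n in ["scene","top","wrist"]:
    p,d=read_camera(n); cv2.imwrite(f"pics/{n}0.png",p[:,:,::-1]); c=calibration(n); print(n,{k:(v.tolist() if hasattr(v,'tolist') else v) for k,v in c.items()})
E
```

```text
pics
{'t': 0.0, 'qpos': array([65.79734659, 19.07287725, -3.7085941 , 83.70650612,  1.23780743,
       77.3449001 , -5.07227588]), 'joint_velocities': array([-0.00916975, -0.05741112, -0.0572608 ,  0.04335331,  0.10227267,
       -0.04370624, -0.1162864 ]), 'joint_efforts': array([ 1.12426233e-04, -6.23237801e+01,  2.46640330e-02, -3.89892733e+01,
       -6.13692217e-02,  3.95834120e-02,  1.70532467e-04]), 'tool_pos': array([ 0.24317486, -0.57542601,  0.29143994]), 'eef_rot': array([-1.79915670e+02,  3.69857514e-03,  2.29089103e+01]), 'ft_force': array([ 0.38922152, -0.35323225,  0.10951234]), 'wrist_torque': array([-0.04877703, -0.01975896,  0.00250599]), 'grip_width': 1.0011442378223372}
scene {'K': [[407.7105405930508, 0.0, 282.4842360477971], [0.0, 407.7105405930508, 210.0502956611426], [0.0, 0.0, 1.0]], 'k1': -0.04543637959211227, 'R': [[0.7495385809800336, 0.6619558892343466, -0.002513231068449213], [0.51209630345472, -0.5822486845147392, -0.6314616737133515], [-0.41946309922381647, 0.4720178705185021, -0.7754030166956598]], 't': [-0.3748343456864781, -0.18359938665699957, 1.38
[... 206 characters left out ...]
5783278, 0.0032123089556730607], [-0.9878809933222747, -0.011636591393634405, -0.1547763960471137], [0.15480313899122505, -0.0014282368932266151, -0.9879443042488987]], 't': [-0.009773353110067079, 0.5323614256222492, 1.1954207469618496]}
wrist {'K': [[312.37860747138086, 0.0, 274.50973048171204], [0.0, 312.37860747138086, 212.82302568912814], [0.0, 0.0, 1.0]], 'k1': -0.043326571189665514, 'T_tool_cam': [[0.0010702946270855825, -0.9520776607049958, -0.3058545119103378, 0.08506438367049377], [0.9999993910267372, 0.0009366981801457539, 0.0005835603406674675, -0.0005000290089287596], [-0.00026910139932702354, -0.3058549502346154, 0.9520780834581872, -0.09255307856305828], [0.0, 0.0, 0.0, 1.0]]}
```

View pics/scene0.png

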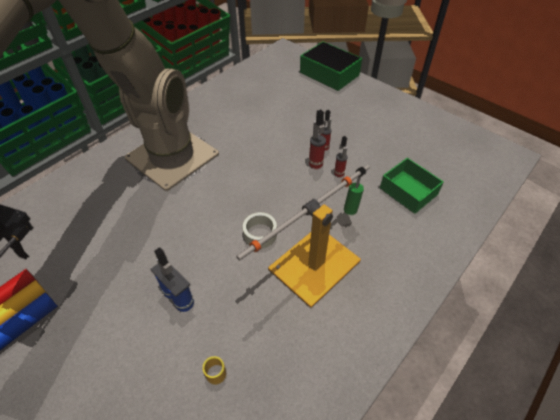

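View pics/top0.png

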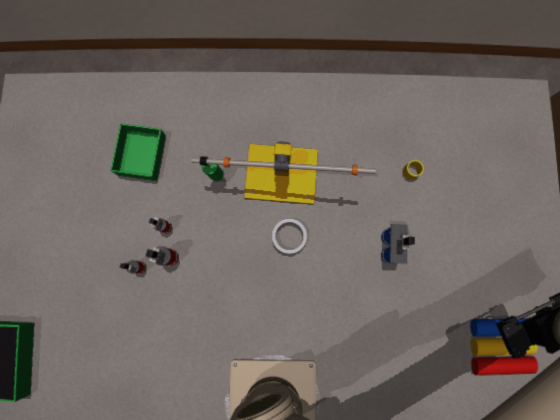

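View pics/wrist0.png

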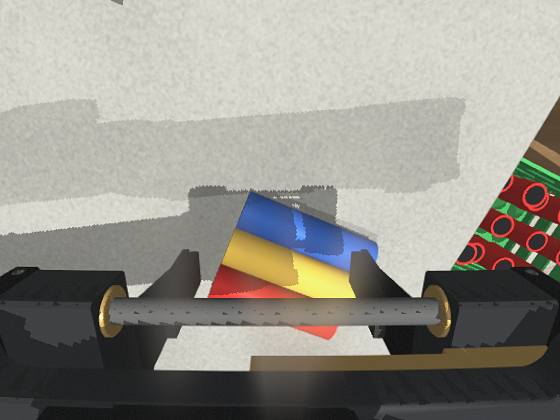

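The top view shows the bar at row ~165, columns 195–375. The orange collars are at cols ~226 and ~355, the twin is at (397,243), and three red hangers are at (162,225), (135,267) and (165,256). Next I'll measure.

```bash
cat > h.py <<'E'
import numpy as np, cv2
from cell import sensors, read_camera, calibration, boxes_of, silhouettes
from scipy.spatial.transform import Rotation as Ro
def world(name,d,st=None):
    c=calibration(name); K=np.array(c["K"]); 
    v,u=np.mgrid[0:420,0:560]
    xd=(u-K[0,2])/K[0,0]; yd=(v-K[1,2])/K[1,1]
    x,y=xd.copy(),yd.copy()
    for _ in range(8):
        f=1+c["k1"]*(x*x+y*y); x=xd/f; y=yd/f
    P=np.stack([x*d,y*d,d],-1)
    if "R" in c:
        return (P-np.array(c["t"]))@np.array(c["R"])
    T=np.array(c["T_tool_cam"]); P=P@T[:3,:3].T+T[:3,3]
    R=Ro.from_euler('xyz',st["eef_rot"],degrees=True).as_matrix()
    return P@R.T+st["tool_pos"]
def snap(name):
    st=sensors.read_state(); p,d=read_camera(name); W=world(name,d,st); W[d<=0]=np.nan
    return p,W,st
def crop(p,x0,y0,x1,y1,s,fn):
    cv2.imwrite(fn,cv2.resize(p[y0:y1,x0:x1,::-1],None,fx=s,fy=s,interpolation=cv2.INTER_CUBIC))
E
python3 - <<'E'
from h import *
p,W,_=snap("top"); q,V,_=snap("scene")
np.savez("w0.npz",p=p,W=W,q=q,V=V)
crop(p,110,200,190,290,7,"pics/tops.png"); crop(p,370,215,430,275,8,"pics/topt.png")
crop(q,290,95,370,195,6,"pics/scs.png");crop(q,140,235,210,320,7,"pics/sct.png")
def rep(W,sl,tag):
    A=W[sl].reshape(-1,3); A=A[np.isfinite(A[:,2])]
    for lo,hi in [(0.03,0.09),(0.09,.12),(.12,.14),(.14,.17),(.17,.19),(.19,.25)]:
        m=(A[:,2]>lo)&(A[:,2]<hi)
        if m.sum()>2: print(tag,lo,hi,m.sum(),A[m].mean(0).round(4),A[m].min(0).round(3),A[m].max(0).round(3))
rep(W,np.s_[215:275,370:430],"twin top");rep(V,np.s_[235:320,140:210],"twin sc")
for n,s in dict(a=np.s_[210:240,145:175],b=np.s_[258:280,115:148],c=np.s_[243:270,145:182]).items(): rep(W,s,n)
for u,v in [(100,250),(300,300),(450,250)]: print(W[v,u])
E
```

```text
twin top 0.03 0.09 158 [ 0.4246 -0.3038  0.0582] [ 0.378 -0.318  0.03 ] [ 0.471 -0.298  0.09 ]
twin top 0.09 0.12 561 [ 0.4268 -0.3193  0.1054] [ 0.376 -0.348  0.091] [ 0.478 -0.299  0.119]
twin top 0.12 0.14 14 [ 0.4107 -0.3182  0.1286] [ 0.408 -0.328  0.121] [ 0.416 -0.313  0.138]
twin top 0.14 0.17 62 [ 0.4221 -0.3188  0.1633] [ 0.408 -0.331  0.141] [ 0.443 -0.313  0.17 ]
twin top 0.17 0.19 24 [ 0.4242 -0.3173  0.1786] [ 0.408 -0.328  0.171] [ 0.438 -0.314  0.189]
twin top 0.19 0.25 76 [ 0.4258 -0.3204  0.2108] [ 0.417 -0.331  0.191] [ 0.435 -0.313  0.218]
twin sc 0.03 0.09 302 [ 0.4571 -0.3345  0.0604] [ 0.396 -0.349  0.03 ] [ 0.478 -0.305  0.09 ]
twin sc 0.09 0.12 600 [ 0.4382 -0.3283  0.1061] [ 0.375 -0.348  0.091] [ 0.48  -0.302  0.119]
twin sc 0.12 0.14 15 [ 0.4166 -0.3291  0.1305] [ 0.411 -0.332  0.12 ] [ 0.419 -0.326  0.139]
twin sc 0.14 0.17 80 [ 0.4349 -0.3268  0.1588] [ 0.409 -0.332  0.143] [ 0.445 -0.317  0.17 ]
twin sc 0.17 0.19 45 [ 0.4361 -0.3264  0.1791] [ 0.423 -0.332  0.17 ] [ 0.444 -0.318  0.19 ]
twin sc 0.19 0.25 104 [ 0.4317 -0.3254  0.2084] [ 0.419 -0.332  0.1
[... 531 characters left out ...]
7 ] [0.352 0.363 0.12 ] [0.37  0.385 0.138]
b 0.14 0.17 36 [0.3602 0.3746 0.1526] [0.354 0.369 0.142] [0.366 0.383 0.161]
c 0.03 0.09 87 [0.3848 0.2736 0.0617] [0.365 0.268 0.031] [0.411 0.288 0.089]
c 0.09 0.12 207 [0.3876 0.285  0.1052] [0.364 0.267 0.091] [0.413 0.309 0.12 ]
c 0.12 0.14 8 [0.3726 0.2893 0.1278] [0.369 0.288 0.121] [0.376 0.291 0.138]
c 0.14 0.17 57 [0.3864 0.2903 0.1631] [0.37  0.281 0.141] [0.405 0.303 0.17 ]
c 0.17 0.19 25 [0.3851 0.2881 0.177 ] [0.372 0.28  0.17 ] [0.401 0.304 0.188]
c 0.19 0.25 69 [0.3877 0.2904 0.2103] [0.378 0.283 0.192] [0.397 0.299 0.219]
[0.40506646 0.4940128  0.00064575]
[ 0.27509688 -0.0734797  -0.00090685]
[ 0.41661179 -0.5012716  -0.00132445]
```

View crops.

View pics/tops.png

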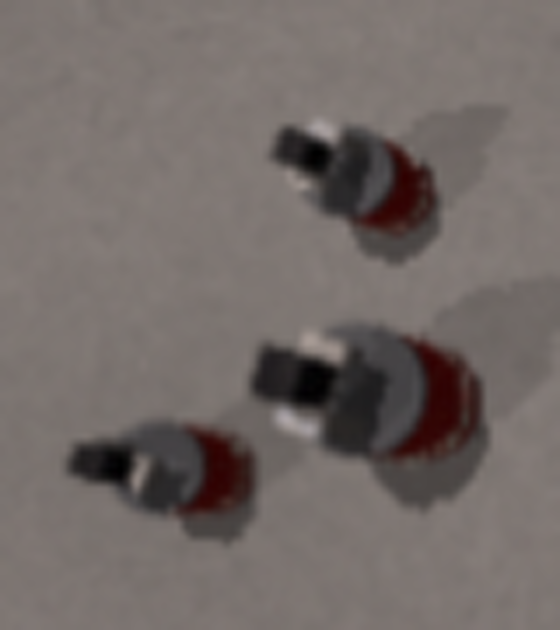

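View pics/topt.png

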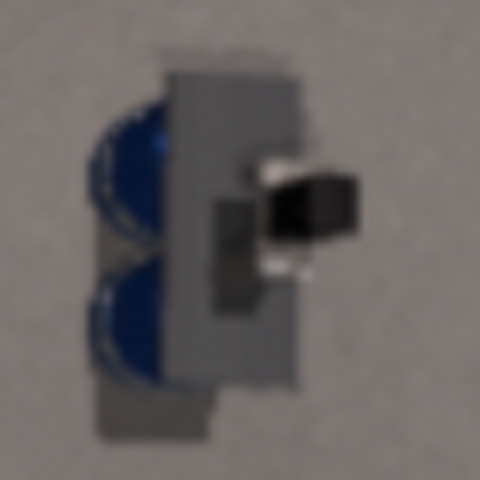

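View pics/scs.png

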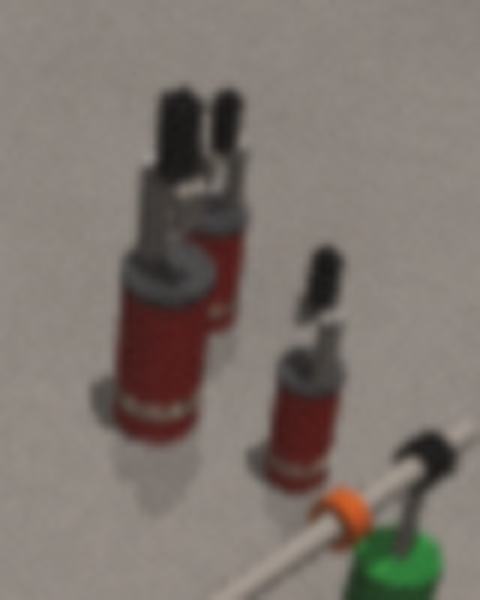

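View pics/sct.png

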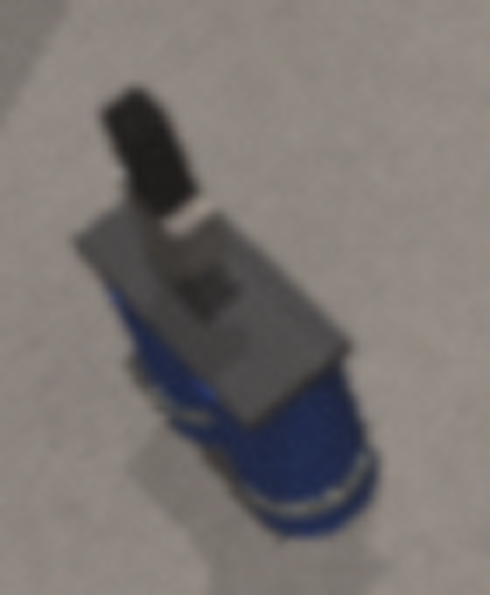

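Run:
```python
from h import *
z=np.load("w0.npz");p,W,q,V=[z[k] for k in "pWqV"]
# bar: orange collars & bar axis
for nm,im,P in (("top",p,W),("scene",q,V)):
    hsv=cv2.cvtColor(im,cv2.COLOR_RGB2HSV)
    h,s,v=[hsv[...,i].astype(int) for i in range(3)]
    reg=(P[...,2]>.18)&(P[...,2]<.27)&(P[...,0]>.5)&(P[...,0]<.75)
    o=reg&(s>150)&(h<15)&(v>90)
    n,l,stt,c=cv2.connectedComponentsWithStats(o.astype(np.uint8))
    for i in range(1,n):
        if stt[i,4]>5:
            A=P[l==i]; print(nm,"orange",stt[i],c[i].round(1),A.mean(0).round(4),A.min(0).round(4),A.max(0).round(4), im[l==i].mean(0).round())
    g=reg&(s<60)
    A=P[g]; 
    for y0 in np.arange(-.25,.26,.05):
        m=abs(A[:,1]-y0)<.02
        if m.sum()>3: print(nm,"bar",round(y0,2),m.sum(),np.median(A[m],0).round(4),A[m].max(0).round(4))
    # yaw from top parts
    for tag,(xc,yc) in dict(twin=(.4265,-.324),single=(.3877,.2905)).items():
        for lo,hi in ((.194,.22),(.145,.175),(.09,.125)):
            m=(P[...,2]>lo)&(P[...,2]<hi)&(abs(P[...,0]-xc)<.06)&(abs(P[...,1]-yc)<.035)
            r=cv2.minAreaRect((P[m][:,:2]*1000).astype(np.float32)); print(nm,tag,lo,m.sum(),np.round(r[0],1),np.round(r[1],1),round(r[2],1))
# bystanders
for tag,sl in dict(roll=np.s_[215:260,268:312],cut=np.s_[155:185,400:430],box=np.s_[120:185,108:168]).items():
    A=W[sl].reshape(-1,3);A=A[A[:,2]>.02];print(tag,A.min(0).round(3),A.max(0).round(3))
```

```text
top orange [224 158   6   9  44] [226.2 161.8] [0.6086 0.1165 0.22  ] [0.5989 0.1108 0.2102] [0.6199 0.1222 0.2264] [153.  76.  28.]
top orange [353 165   5   4  17] [355.1 166.4] [ 0.5936 -0.1861  0.2506] [ 0.5897 -0.1905  0.2473] [ 0.5978 -0.1808  0.2545] [165.  85.  36.]
top orange [352 169   6   6  27] [354.4 171.8] [ 0.5814 -0.1849  0.2483] [ 0.5768 -0.1907  0.2411] [ 0.5872 -0.1789  0.2537] [145.  73.  29.]
top bar -0.25 9 [ 0.5839 -0.2308  0.2491] [ 0.5893 -0.2302  0.2513]
top bar -0.2 58 [ 0.5858 -0.2059  0.2465] [ 0.592  -0.1932  0.2508]
top bar -0.15 88 [ 0.5897 -0.15    0.2413] [ 0.5981 -0.1313  0.2466]
top bar -0.1 85 [ 0.5939 -0.1016  0.2368] [ 0.6003 -0.08    0.2409]
top bar -0.05 78 [ 0.5976 -0.0474  0.2325] [ 0.6548 -0.0304  0.2375]
top bar -0.0 178 [ 0.6033 -0.0094  0.2355] [0.6565 0.0188 0.2433]
top bar 0.05 71 [0.6051 0.0497 0.2227] [0.6116 0.0693 0.2291]
top bar 0.1 63 [0.6081 0.0955 0.2179] [0.6155 0.1102 0.223 ]
top bar 0.15 93 [0.6121 0.1541 0.2127] [0.6263 0.1695 0.219 ]
top bar 0.2 48 [0.6149 0.1913 0.2086] [0.6217 0.2035 0.2157]
top twin 0.194 72 [ 425.8 -32
[... 994 characters left out ...]
 66 [0.6098 0.0496 0.2215] [0.6143 0.0693 0.2264]
scene bar 0.1 46 [0.6129 0.094  0.2179] [0.6175 0.1105 0.2211]
scene bar 0.15 89 [0.6177 0.1627 0.2119] [0.6273 0.1698 0.2187]
scene bar 0.2 24 [0.6204 0.1941 0.2088] [0.6246 0.2046 0.2148]
scene twin 0.194 95 [ 428.8 -324. ] [15.7 19.8] 83.5
scene twin 0.145 86 [ 427.  -324.3] [15.  36.5] 89.0
scene twin 0.09 602 [ 427.3 -325.2] [ 44.4 103.7] 87.8
scene single 0.194 62 [391.2 289.5] [16.4 20.1] 76.6
scene single 0.145 80 [391.1 286.4] [37.3 18.2] 6.7
scene single 0.09 199 [390.2 290.3] [47.2 51.6] 38.3
roll [ 0.402 -0.087  0.021] [0.495 0.006 0.051]
cut [ 0.619 -0.415  0.021] [ 0.669 -0.366  0.055]
box [0.607 0.323 0.02 ] [0.761 0.459 0.066]
```

```bash
cat >> h.py <<'E'
def plan(tgt,yaw=None):
    s=sensors.read_state(); R=Ro.from_euler('xyz',s["eef_rot"],degrees=True)
    print("t",round(s["t"],2),"pos",s["tool_pos"].round(4),"rot",s["eef_rot"].round(2),"F",s["ft_force"].round(1),"T",s["wrist_torque"].round(2),"w",round(s["grip_width"]*87,1))
    if tgt is None: return s
    if yaw is not None:
        R2=Ro.from_euler('xyz',[180,0,yaw],degrees=True); print("turn",(R.inv()*R2).as_rotvec().round(4)); R=R2
    print("shift cm (after turn)",(R.inv().apply(np.array(tgt)-s["tool_pos"])*100).round(2))
    return s
E
python3 -m handwheel '[[[0,0,-2.5],[0,0,0.155],0],[[0,0,0],[0,0,0.155],0],[[0,0,0],[0,0,0.152],0],[[0,0,0],[0,0,0],0],[[0,0,0],[0,0,0],0]]' 30
python3 -c "
from h import *
plan([.427,-.323,.318],-3.5)"
```

```text
t: 0.88
tool_pos: [0.2433, -0.5756, 0.3171]
eef_rot: [-180.0, 0.0, -3.4]
ft_force: [-1.0, -0.6, -0.7]
grip_width: 0.999
t 0.88 pos [ 0.2433 -0.5756  0.3171] rot [-1.7999e+02  1.0000e-02 -3.3600e+00] F [-1.  -0.6 -0.7] T [ 0.06  0.03 -0.  ] w 86.9
turn [-0.0002  0.0001  0.0024]
shift cm (after turn) [ 16.79 -26.34  -0.09]
```

```bash
python3 -m handwheel '[[[2.8,-4.4,0],[0,0,0],0],[[2.8,-4.4,0],[0,0,0],0],[[2.8,-4.4,0],[0,0,0],0],[[2.8,-4.4,0],[0,0,0],0],[[2.8,-4.4,0],[0,0,0],0]]'
python3 -m handwheel '[[[2.79,-4.34,0],[0,0,0],0],[[0,0,0],[0,0,0],0],[[0,0,0],[0,0,0],0],[[0,0,0],[0,0,0],0],[[0,0,0],[0,0,0],0]]'
cat > wr.py <<'E'
from h import *
import sys
p,W,st=snap("wrist"); cv2.imwrite(sys.argv[1],p[:,:,::-1]); xc,yc=map(float,sys.argv[2:4])
z=[]
for lo,hi in ((.200,.225),(.15,.172),(.09,.12)):
    m=(W[...,2]>lo)&(W[...,2]<hi)&(abs(W[...,0]-xc)<.07)&(abs(W[...,1]-yc)<.04)
    if m.sum()<5: print(lo,m.sum()); continue
    A=W[m]; r=cv2.minAreaRect((A[:,:2]*1000).astype(np.float32)); print(lo,m.sum(),np.round(r[0],1),np.round(r[1],1),round(r[2],1),A.min(0).round(4),A.max(0).round(4),np.median(A[:,2]).round(4))
plan([xc,yc,.25])
E
python3 wr.py pics/w1.png .427 -.323
```

```text
t: 1.5
tool_pos: [0.3975, -0.3634, 0.3174]
eef_rot: [180.0, -0.0, -3.4]
ft_force: [1.7, -0.8, 0.4]
grip_width: 1.002
t: 2.12
tool_pos: [0.4266, -0.3242, 0.3172]
eef_rot: [180.0, 0.0, -3.6]
ft_force: [-1.3, 0.1, -0.7]
grip_width: 1.0
0.2 707 [ 429.3 -323.3] [15.8 18.2] 86.6 [ 0.4202 -0.3316  0.2002] [ 0.4384 -0.3155  0.2171] 0.2145
0.15 308 [ 440.7 -323.9] [16.   9.3] 88.0 [ 0.4364 -0.332   0.1503] [ 0.4456 -0.3158  0.1719] 0.1675
0.09 3177 [ 429.3 -323.4] [ 47.5 102.1] 87.5 [ 0.3775 -0.3483  0.0974] [ 0.4812 -0.2987  0.1083] 0.1059
t 2.17 pos [ 0.4267 -0.324   0.3172] rot [179.99   0.    -3.63] F [-0.3 -0.2 -0. ] T [0.03 0.01 0.  ] w 87.0
shift cm (after turn) [ 0.02 -0.1   6.72]
```

View pics/w1.png

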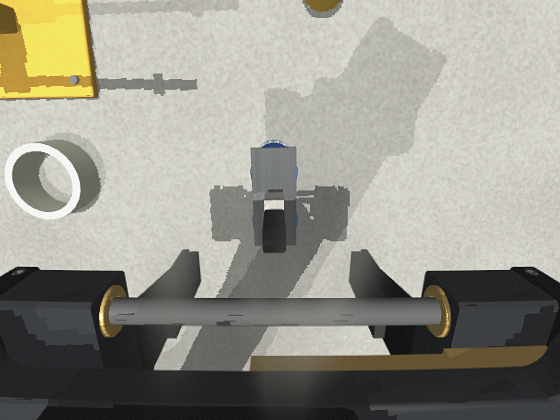

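The wrist picture shows the post at (273,225), centred between the fingers and aligned with them. I'll go down and grip.

```bash
python3 -m handwheel '[[[0.27,-0.05,1.5],[0,0,0],0],[[0,0,2],[0,0,0],0],[[0,0,2],[0,0,0],0],[[0,0,1.6],[0,0,0],0],[[0,0,0],[0,0,0],0]]' 40
python3 -m handwheel '[[[0,0,0],[0,0,0],0.5],[[0,0,0],[0,0,0],1],[[0,0,0],[0,0,0],1],[[0,0,0],[0,0,0],1],[[0,0,0],[0,0,0],1]]' 40
python3 -c "
from h import *
plan(None)"
```

```text
t: 2.8
tool_pos: [0.4294, -0.3225, 0.2447]
eef_rot: [-179.9, 0.1, -3.6]
ft_force: [0.5, 0.8, -0.1]
grip_width: 1.003
t: 3.42
tool_pos: [0.4299, -0.323, 0.2463]
eef_rot: [180.0, -0.0, -3.6]
ft_force: [0.1, 0.2, -0.3]
grip_width: 0.517
t 3.42 pos [ 0.4299 -0.323   0.2463] rot [ 1.7999e+02 -1.0000e-02 -3.5700e+00] F [ 0.1  0.2 -0.3] T [-0.01  0.06  0.01] w 45.0
```

```bash
python3 -m handwheel '[[[0,0,0],[0,0,0],1],[[0,0,0],[0,0,0],1],[[0,0,0],[0,0,0],1],[[0,0,0],[0,0,0],1],[[0,0,0],[0,0,0],1]]' 40
python3 -m handwheel '[[[0,0,-1],[0,0,0],1],[[0,0,-3],[0,0,0],1],[[0,0,-5],[0,0,0],1],[[0,0,-4],[0,0,0],1],[[0,0,0],[0,0,0],1]]' 40
python3 - <<'E'
from h import *
plan(None)
z=np.load("w0.npz");p,W,q,V=[z[k] for k in "pWqV"]
for nm,P,im in (("top",W,p),("sc",V,q)):
    m=(P[...,2]>.19)&(P[...,0]>.56)&(P[...,0]<.64)&(abs(P[...,1])<.26)
    A=P[m]; A=A[abs(A[:,1])>.04]
    c=np.polyfit(A[:,1],A[:,0],1); cz=np.polyfit(A[:,1],A[:,2],1)
    print(nm,"ends",A[:,1].min(),A[:,1].max(),"x=",c,"z=",cz)
    m=(P[...,2]>.235)&(P[...,2]<.246)&(P[...,0]>.622)&(P[...,0]<.68)&(abs(P[...,1])<.05)
    r=cv2.minAreaRect((P[m][:,:2]*1000).astype(np.float32)); print("post",m.sum(),r,np.median(P[m][:,2]))
    m=(P[...,2]>.008)&(P[...,2]<.02)&(P[...,0]>.5)&(P[...,0]<.75)&(abs(P[...,1])<.15)
    r=cv2.minAreaRect((P[m][:,:2]*1000).astype(np.float32)); print("plate",m.sum(),r,np.median(P[m][:,2]))
E
```

```text
t: 4.05
tool_pos: [0.4299, -0.3229, 0.2462]
eef_rot: [-180.0, 0.0, -3.6]
ft_force: [-0.8, -0.3, -0.5]
grip_width: 0.176
t: 4.68
tool_pos: [0.4307, -0.3232, 0.3794]
eef_rot: [179.8, -0.3, -3.6]
ft_force: [0.1, 0.2, -7.4]
grip_width: 0.181
t 4.67 pos [ 0.4307 -0.3232  0.3794] rot [179.84  -0.26  -3.56] F [ 0.1  0.2 -7.4] T [-0.06  0.07  0.04] w 15.7
top ends -0.2337413510404521 0.20350668082438156 x= [0.07318407 0.60112186] z= [-0.09415957  0.2277161 ]
post 214 ((639.2847290039062, -16.361249923706055), (38.02773666381836, 34.25019073486328), 89.3443832397461) 0.23940283411843538
plate 3034 ((630.9844970703125, -10.139053344726562), (212.40362548828125, 161.41812133789062), 85.9289779663086) 0.013556659016041639
sc ends -0.23457798564451735 0.20458345588239257 x= [0.07427954 0.60606976] z= [-0.09505846  0.22638806]
post 201 ((639.9713134765625, -20.568132400512695), (39.8943977355957, 35.83677291870117), 88.81786346435547) 0.2392829314766084
plate 3127 ((631.5534057617188, -18.20903778076172), (202.16464233398438, 160.37120056152344), 85.62813568115234) 0.014445926610945212
```

Gripped (width 15.7 mm) and lifted. Estimates: bar mid ≈ (0.6025, -0.015), bar yaw -4.2°, and the right collar centre ≈ 173 mm from the pivot. I'll carry the twin to the pre-entry pose.

```bash
python3 -m handwheel '[[[0,0,0],[0,0,0.011],1],[[1,-2,0],[0,0,0],1],[[1,-4,0],[0,0,0],1],[[1,-5,0],[0,0,0],1],[[0.7,-4,0],[0,0,0],1]]' 40
python3 -m handwheel '[[[0,-2,0.5],[0,0,0],1],[[0,0,1],[0,0,0],1],[[0,0,0],[0,0,0],1],[[0,0,0],[0,0,0],1],[[0,0,0],[0,0,0],1]]' 40
python3 -c "
from h import *
plan([.4932,-.1368,.358],-4.2)
p,W,_=snap('scene'); crop(p,140,120,380,300,3,'pics/s2.png')"
```

```text
t: 5.3
tool_pos: [0.4776, -0.1737, 0.374]
eef_rot: [-179.9, 0.2, -4.1]
ft_force: [0.5, -0.4, -7.2]
grip_width: 0.182
t: 5.92
tool_pos: [0.4792, -0.1569, 0.3614]
eef_rot: [180.0, -0.0, -4.3]
ft_force: [1.1, 0.1, -6.6]
grip_width: 0.179
t 5.92 pos [ 0.4792 -0.1569  0.3614] rot [ 1.7999e+02 -2.0000e-02 -4.2700e+00] F [ 1.1  0.1 -6.6] T [ 0.04  0.08 -0.02] w 15.6
turn [ 0.0001 -0.0003 -0.0012]
shift cm (after turn) [ 1.25 -2.1   0.34]
```

View pics/s2.png

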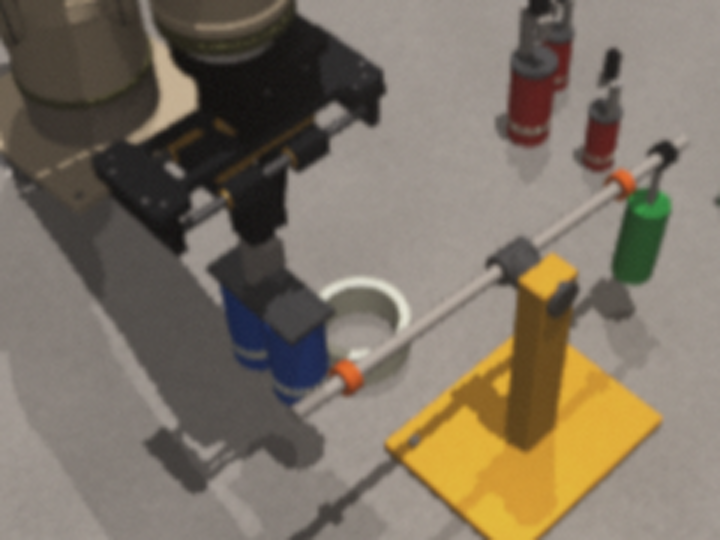

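The twin hangs straight under the gripper in front of the bar, with its plate at (270,290). I'll fine-align it and then enter.

```bash
python3 -m handwheel '[[[1.25,-2.1,0.34],[0,0,0],1],[[0,0,0],[0,0,0],1],[[0,0,0],[0,0,0],1],[[0,0,0],[0,0,0],1],[[0,0,0],[0,0,0],1]]' 40
python3 - <<'E'
from h import *
plan([.5929,-.1441,.358],-4.2)
p,W,st=snap('wrist'); cv2.imwrite('pics/w3.png',p[:,:,::-1])
# bar points
m=(W[...,2]>.21)&(W[...,2]<.26)&(W[...,0]>.56)&(W[...,0]<.62)
A=W[m]
for y0 in np.arange(-.24,0.02,.02):
    k=abs(A[:,1]-y0)<.008
    if k.sum()>3: print(round(y0,2),k.sum(),A[k].mean(0).round(4),A[k][:,0].min().round(4),A[k][:,0].max().round(4),A[k][:,2].max().round(4))
E
```

```text
t: 6.6
tool_pos: [0.4931, -0.1365, 0.358]
eef_rot: [180.0, -0.0, -4.2]
ft_force: [-1.0, -0.4, -5.8]
grip_width: 0.18
t 6.6 pos [ 0.4931 -0.1365  0.358 ] rot [ 1.7999e+02 -1.0000e-02 -4.2400e+00] F [-1.  -0.4 -5.8] T [ 0.05 -0.03  0.04] w 15.7
turn [ 0.0003 -0.0002 -0.0007]
shift cm (after turn) [10.    0.02 -0.  ]
-0.24 30 [ 0.5863 -0.2325  0.249 ] 0.5813 0.5924 0.2516
-0.22 538 [ 0.5876 -0.22    0.2483] 0.5817 0.5941 0.2522
-0.2 517 [ 0.5887 -0.2003  0.2465] 0.5824 0.6013 0.2495
-0.18 903 [ 0.5901 -0.1813  0.2476] 0.5783 0.6023 0.2542
-0.16 519 [ 0.5918 -0.16    0.2426] 0.5857 0.5982 0.2458
-0.14 507 [ 0.5934 -0.1401  0.2407] 0.5872 0.5999 0.244
-0.12 481 [ 0.5948 -0.12    0.2389] 0.5887 0.6011 0.2423
-0.1 448 [ 0.5962 -0.1002  0.2369] 0.5904 0.602 0.2402
-0.08 442 [ 0.5976 -0.0798  0.2351] 0.5918 0.604 0.2382
-0.06 453 [ 0.599  -0.0601  0.2331] 0.5926 0.6056 0.2368
-0.04 603 [ 0.6029 -0.0379  0.2294] 0.5893 0.62 0.2364
-0.02 1253 [ 0.6057 -0.0204  0.237 ] 0.589 0.6199 0.242
-0.0 564 [ 0.6024 -0.0026  0.234 ] 0.5901 0.62 0.2389
```

View pics/w3.png

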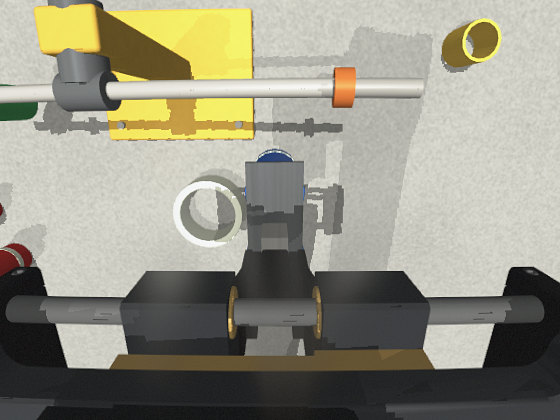

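The bar in the wrist view agrees: x 0.593 at y -0.144, collar at columns 334–355. Entering now.

```bash
python3 -m handwheel '[[[2,0,0],[0,0,0],1],[[2.5,0,0],[0,0,0],1],[[2.5,0,0],[0,0,0],1],[[2,0,0],[0,0,0],1],[[1,0,0],[0,0,0],1]]' 40
python3 -m handwheel '[[[0,0,0],[0,0,0],1],[[0,0,0],[0,0,0],1],[[0,0,0],[0,0,0],1],[[0,0,0],[0,0,0],1],[[0,0,0],[0,0,0],1]]' 40
python3 - <<'E'
from h import *
plan([.5929,-.1441,.328],-4.2)
p,W,st=snap('wrist'); cv2.imwrite('pics/w4.png',p[:,:,::-1])
q,V,_=snap('scene'); crop(q,180,130,340,290,3.7,'pics/s4.png')
hsv=cv2.cvtColor(p,cv2.COLOR_RGB2HSV).astype(int)
o=(hsv[...,1]>150)&(hsv[...,0]<14)&(W[...,2]>.2)&(W[...,0]>.55)
A=W[o]; v=np.array([.0735,.9973]); d=(A[:,:2]-[.6025,-.015])@v
print(o.sum(),np.percentile(d,[1,5,50,95,99]).round(4))
E
```

```text
t: 7.28
tool_pos: [0.5937, -0.1435, 0.3574]
eef_rot: [-180.0, 0.0, -4.2]
ft_force: [-0.4, 0.4, -6.5]
grip_width: 0.181
t: 7.9
tool_pos: [0.5929, -0.1434, 0.358]
eef_rot: [180.0, -0.0, -4.2]
ft_force: [-0.7, 0.7, -5.7]
grip_width: 0.179
t 7.9 pos [ 0.5929 -0.1434  0.358 ] rot [ 1.7999e+02 -1.0000e-02 -4.2000e+00] F [-0.7  0.7 -5.7] T [ 0.04 -0.03 -0.05] w 15.5
turn [ 0.0002 -0.0003  0.    ]
shift cm (after turn) [0.01 0.07 3.  ]
328 [-0.1757 -0.1739 -0.1683 -0.1651 -0.1648]
```

View pics/s4.png

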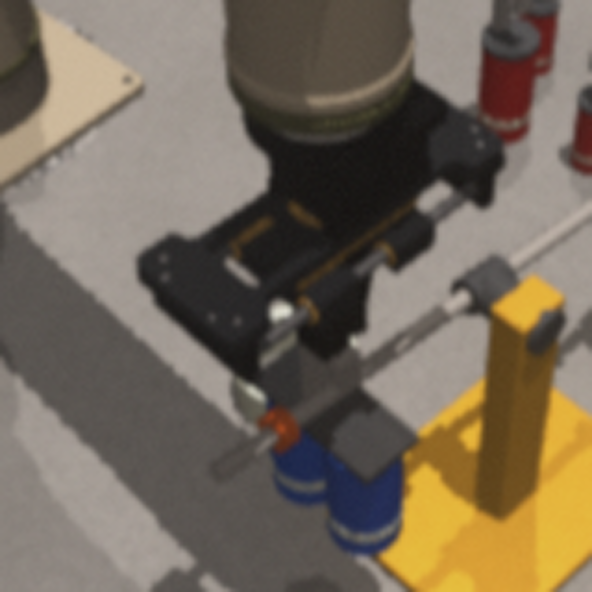

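View pics/w4.png

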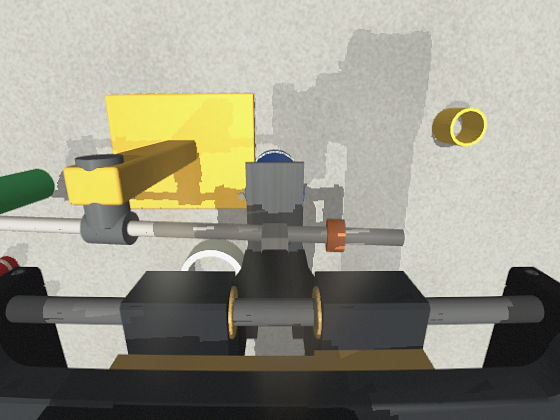

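The bar passes under the hook crown. Scene and wrist views agree; the collar is about 27 mm further out. Lowering gently.

```bash
python3 -m handwheel '[[[0,0,0.6],[0,0,0],1],[[0,0,0.8],[0,0,0],1],[[0,0,0.6],[0,0,0],1],[[0,0,0.4],[0,0,0],1],[[0,0,0.2],[0,0,0],1]]' 40
python3 -m handwheel '[[[0,0,0.1],[0,0,0],1],[[0,0,0.1],[0,0,0],1],[[0,0,0.1],[0,0,0],1],[[0,0,0.1],[0,0,0],1],[[0,0,0.1],[0,0,0],1]]' 40
python3 -m handwheel '[[[0,0,0.1],[0,0,0],1],[[0,0,0.1],[0,0,0],1],[[0,0,0.1],[0,0,0],1],[[0,0,0.1],[0,0,0],1],[[0,0,0.1],[0,0,0],1]]' 40
python3 - <<'E'
from h import *
plan(None)
p,W,st=snap('wrist'); cv2.imwrite('pics/w5.png',p[:,:,::-1])
q,V,_=snap('scene'); crop(q,180,130,340,290,3.7,'pics/s5.png')
E
```

```text
t: 8.62
tool_pos: [0.593, -0.1434, 0.3315]
eef_rot: [180.0, 0.0, -4.2]
ft_force: [-0.4, 0.0, -6.4]
grip_width: 0.183
t: 9.25
tool_pos: [0.5931, -0.1435, 0.3269]
eef_rot: [180.0, -0.0, -4.2]
ft_force: [0.3, -0.5, -5.5]
grip_width: 0.179
t: 9.88
tool_pos: [0.5931, -0.1435, 0.322]
eef_rot: [180.0, -0.0, -4.2]
ft_force: [0.1, -1.6, -4.4]
grip_width: 0.182
t 9.88 pos [ 0.5931 -0.1435  0.322 ] rot [ 1.7998e+02 -2.0000e-02 -4.2000e+00] F [ 0.1 -1.6 -4.4] T [-0.32 -0.01  0.02] w 15.8
```

View pics/s5.png

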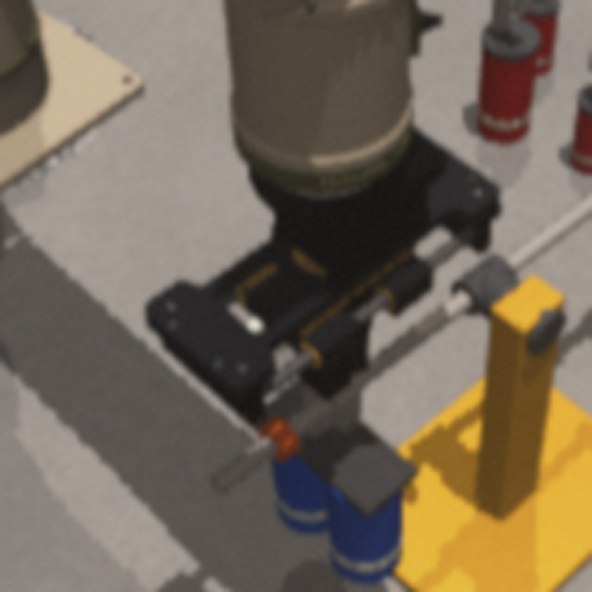

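View pics/w5.png

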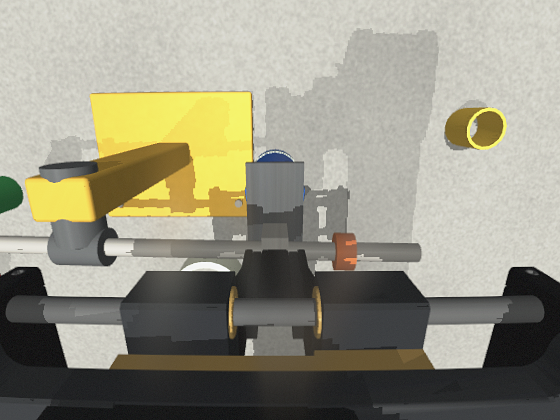

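```bash
python3 -m handwheel '[[[0,0,0.12],[0,0,0],1],[[0,0,0.12],[0,0,0],1],[[0,0,0.12],[0,0,0],1],[[0,0,0.12],[0,0,0],1],[[0,0,0.12],[0,0,0],1]]' 40
python3 -m handwheel '[[[0,0.3,0],[0,0,0],1],[[0,0.4,0],[0,0,0],1],[[0,0.4,0],[0,0,0],1],[[0,0.4,0],[0,0,0],1],[[0,0.3,0],[0,0,0],1]]' 40
python3 - <<'E'
from h import *
plan(None)
p,W,st=snap('wrist'); cv2.imwrite('pics/w6.png',p[:,:,::-1])
hsv=cv2.cvtColor(p,cv2.COLOR_RGB2HSV).astype(int)
o=(hsv[...,1]>130)&(hsv[...,0]<14)&(W[...,2]>.19)&(W[...,0]>.55)
A=W[o]; v=np.array([.0735,.9973]); d=(A[:,:2]-[.6025,-.015])@v
print(o.sum(),np.percentile(d,[1,5,50,95,99]).round(4),(st["tool_pos"][:2]-[.6025,-.015])@v)
crop(p,200,180,400,300,4,'pics/w6.png')
E
```

```text
t: 10.6
tool_pos: [0.5931, -0.1437, 0.3159]
eef_rot: [180.0, -0.0, -4.2]
ft_force: [-0.1, -3.2, -1.7]
grip_width: 0.182
t: 11.22
tool_pos: [0.5917, -0.1617, 0.3158]
eef_rot: [180.0, 0.0, -4.2]
ft_force: [1.0, 1.8, -4.0]
grip_width: 0.182
t 11.22 pos [ 0.5917 -0.1617  0.3158] rot [180.     0.    -4.21] F [ 1.   1.8 -4. ] T [ 0.57 -0.08 -0.01] w 15.8
729 [-0.1782 -0.1777 -0.1722 -0.1667 -0.1666] -0.1470886632896026
```

View pics/w6.png

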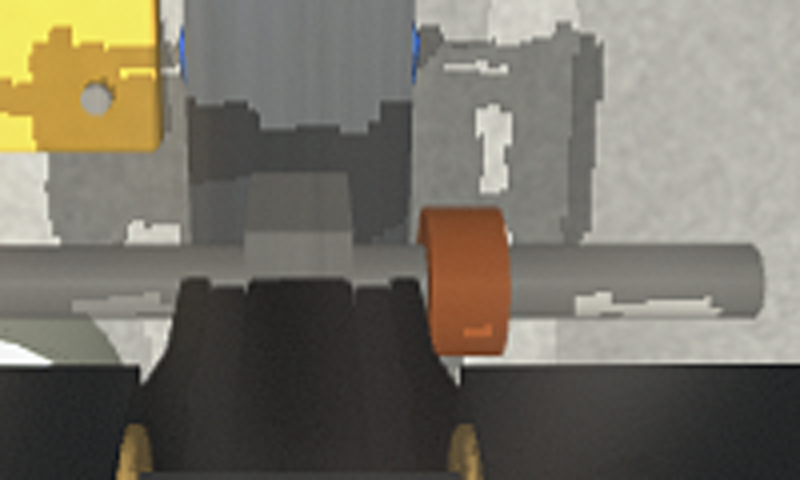

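There is an ~11 mm gap between the hook strip (its right side is at col ~352 in the crop) and the collar (col ~425). Approaching it slowly.

```bash
python3 -m handwheel '[[[0,0.2,0],[0,0,0],1],[[0,0.2,0],[0,0,0],1],[[0,0.2,0],[0,0,0],1],[[0,0.2,0],[0,0,0],1],[[0,0.0,0],[0,0,0],1]]' 40
python3 -m handwheel '[[[0,0.05,0],[0,0,0],1],[[0,0.05,0],[0,0,0],1],[[0,0.0,0],[0,0,0],1],[[0,0,0],[0,0,0],1],[[0,0.0,0],[0,0,0],1]]' 40
python3 -c "
from h import *
plan(None)"
```

```text
t: 11.9
tool_pos: [0.5911, -0.1698, 0.3159]
eef_rot: [180.0, -0.0, -4.2]
ft_force: [0.7, 0.4, -3.7]
grip_width: 0.182
t: 12.52
tool_pos: [0.5911, -0.1702, 0.3158]
eef_rot: [180.0, -0.0, -4.2]
ft_force: [0.7, 1.4, -3.8]
grip_width: 0.178
t 12.53 pos [ 0.5911 -0.1702  0.3158] rot [180.    -0.    -4.19] F [ 0.7  1.4 -3.8] T [ 0.54 -0.01  0.  ] w 15.5
```

```bash
python3 -m handwheel '[[[0,0.05,0],[0,0,0],1],[[0,0.05,0],[0,0,0],1],[[0,0.0,0],[0,0,0],1],[[0,0,0],[0,0,0],1],[[0,0.0,0],[0,0,0],1]]' 40
python3 -c "
from h import *
plan(None)"
```

```text
t: 13.15
tool_pos: [0.591, -0.1714, 0.3159]
eef_rot: [180.0, -0.0, -4.2]
ft_force: [0.1, 0.4, -3.4]
grip_width: 0.179
t 13.15 pos [ 0.591  -0.1714  0.3159] rot [ 1.7999e+02 -1.0000e-02 -4.2000e+00] F [ 0.1  0.4 -3.4] T [ 0.36 -0.09  0.02] w 15.5
```

```bash
python3 -m handwheel '[[[0,0.05,0],[0,0,0],1],[[0,0.05,0],[0,0,0],1],[[0,0.0,0],[0,0,0],1],[[0,0,0],[0,0,0],1],[[0,0.0,0],[0,0,0],1]]' 40
python3 - <<'E'
from h import *
plan(None)
p,W,st=snap('wrist'); crop(p,200,180,400,300,4,'pics/w7.png')
E
```

```text
t: 13.78
tool_pos: [0.5909, -0.1723, 0.3159]
eef_rot: [180.0, -0.0, -4.2]
ft_force: [0.5, 2.3, -3.4]
grip_width: 0.183
t 13.78 pos [ 0.5909 -0.1723  0.3159] rot [179.99  -0.    -4.2 ] F [ 0.5  2.3 -3.4] T [ 0.49 -0.04 -0.03] w 15.9
```

View pics/w7.png

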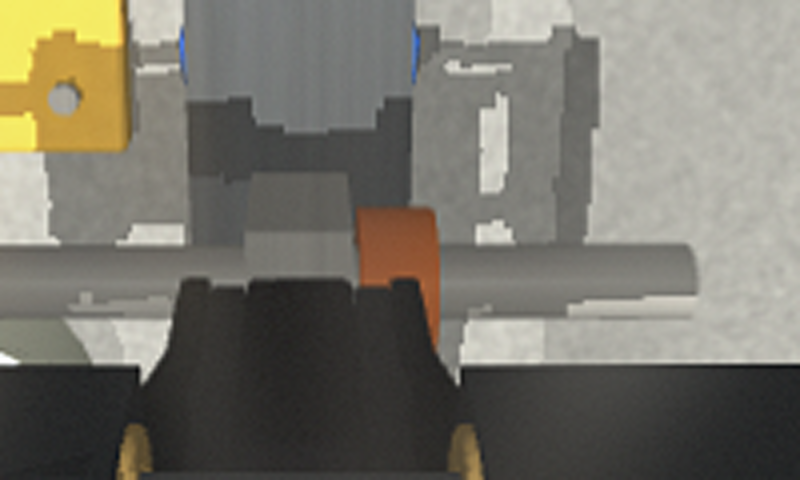

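The gap is nearly closed: strip edge at col ~352, collar at ~357, so ~0.7 mm.

```bash
python3 -m handwheel '[[[0,0.05,0],[0,0,0],1],[[0,0.05,0],[0,0,0],1],[[0,0.0,0],[0,0,0],1],[[0,0,0],[0,0,0],1],[[0,0.0,0],[0,0,0],1]]' 40
python3 -c "
from h import *
plan(None)"
```

```text
t: 14.45
tool_pos: [0.5908, -0.1734, 0.3158]
eef_rot: [180.0, 0.0, -4.2]
ft_force: [0.3, 1.5, -4.7]
grip_width: 0.178
t 14.45 pos [ 0.5908 -0.1734  0.3158] rot [179.99   0.    -4.2 ] F [ 0.3  1.5 -4.7] T [ 0.43 -0.02 -0.04] w 15.5
```

```bash
python3 -m handwheel '[[[0,0.05,0],[0,0,0],1],[[0,0.0,0],[0,0,0],1],[[0,0.0,0],[0,0,0],1],[[0,0,0],[0,0,0],1],[[0,0.0,0],[0,0,0],1]]' 40
python3 -c "
from h import *
plan(None)"
```

```text
t: 15.08
tool_pos: [0.5908, -0.1737, 0.3159]
eef_rot: [-180.0, -0.0, -4.2]
ft_force: [-0.9, 2.2, -3.7]
grip_width: 0.18
t 15.07 pos [ 0.5908 -0.1737  0.3159] rot [-180.     -0.     -4.19] F [-0.9  2.2 -3.7] T [ 0.67 -0.03  0.04] w 15.7
```

```bash
python3 -m handwheel '[[[0,0.05,0],[0,0,0],1],[[0,0.0,0],[0,0,0],1],[[0,0.0,0],[0,0,0],1],[[0,0,0],[0,0,0],1],[[0,0.0,0],[0,0,0],1]]' 40
python3 -c "
from h import *
plan(None)
p,W,st=snap('wrist'); crop(p,200,180,400,300,4,'pics/w8.png')
print(sensors.read_state()['ft_force'],sensors.read_state()['wrist_torque'])"
```

```text
t: 15.7
tool_pos: [0.5908, -0.1738, 0.3158]
eef_rot: [-180.0, 0.0, -4.2]
ft_force: [-0.2, 5.4, -4.6]
grip_width: 0.183
t 15.7 pos [ 0.5908 -0.1738  0.3158] rot [-179.97    0.     -4.16] F [-0.2  5.4 -4.6] T [ 1.29 -0.   -0.03] w 15.9
[ 0.45540559  5.05664666 -4.17069518] [ 1.2753342  -0.02961716 -0.03714344]
```

View pics/w8.png

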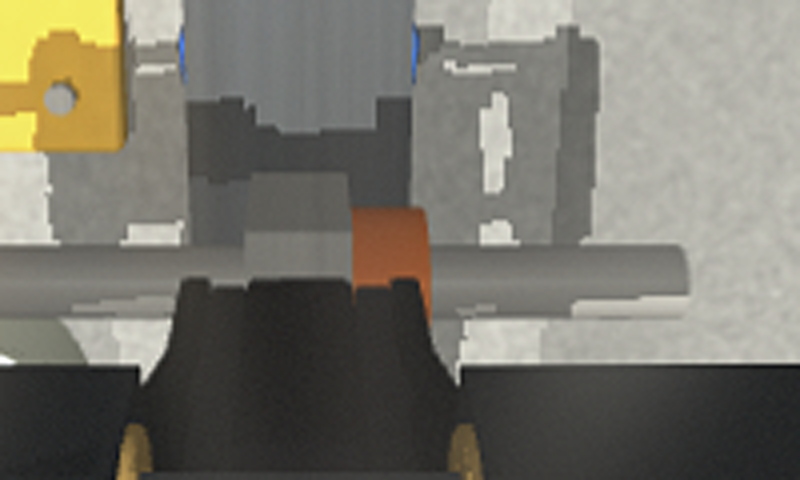

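The strip now touches the collar at col 352, with force at 5 N and rising. I'll press a little more and hold.

```bash
python3 -m handwheel '[[[0,0.05,0],[0,0,0],1],[[0,0.0,0],[0,0,0],1],[[0,0.0,0],[0,0,0],1],[[0,0,0],[0,0,0],1],[[0,0.0,0],[0,0,0],1]]' 40
python3 -c "
from h import *
plan(None)"
```

```text
t: 16.38
tool_pos: [0.5908, -0.1739, 0.3158]
eef_rot: [-179.9, 0.0, -4.1]
ft_force: [0.9, 5.7, -3.6]
grip_width: 0.18
t 16.38 pos [ 0.5908 -0.1739  0.3158] rot [-1.7994e+02  1.0000e-02 -4.1400e+00] F [ 0.9  5.7 -3.6] T [ 1.67 -0.   -0.02] w 15.6
```

```bash
python3 -m handwheel '[[[0,0.05,0],[0,0,0],1],[[0,0.0,0],[0,0,0],1],[[0,0.0,0],[0,0,0],1],[[0,0,0],[0,0,0],1],[[0,0.0,0],[0,0,0],1]]' 40
python3 -c "
from h import *
plan(None)"
```

```text
t: 17.0
tool_pos: [0.5908, -0.174, 0.3158]
eef_rot: [-179.9, 0.0, -4.1]
ft_force: [0.3, 7.8, -3.5]
grip_width: 0.176
t 17.0 pos [ 0.5908 -0.174   0.3158] rot [-1.7991e+02  1.0000e-02 -4.1100e+00] F [ 0.3  7.8 -3.5] T [ 1.87 -0.04 -0.02] w 15.4
```

```bash
python3 -m handwheel '[[[0,-0.05,0],[0,0,0],1],[[0,-0.05,0],[0,0,0],1],[[0,-0.05,0.1],[0,0,0],1],[[0,0,0.1],[0,0,0],1],[[0,0.0,0.1],[0,0,0],1]]' 40
python3 -m handwheel '[[[0,0,0.1],[0,0,0],1],[[0,0,0.1],[0,0,0],1],[[0,0,0.1],[0,0,0],1],[[0,0,0.1],[0,0,0],1],[[0,0,0.1],[0,0,0],1]]' 40
python3 -c "
from h import *
plan(None)"
```

```text
t: 17.62
tool_pos: [0.5908, -0.1738, 0.3129]
eef_rot: [180.0, -0.0, -4.2]
ft_force: [0.4, 3.2, -1.5]
grip_width: 0.181
t: 18.25
tool_pos: [0.5908, -0.1738, 0.3079]
eef_rot: [180.0, -0.0, -4.2]
ft_force: [-1.0, 4.1, -0.5]
grip_width: 0.179
t 18.25 pos [ 0.5908 -0.1738  0.3079] rot [ 1.8e+02 -1.0e-02 -4.2e+00] F [-1.   4.1 -0.5] T [1.33 0.18 0.08] w 15.6
```

```bash
python3 -m handwheel '[[[0,-0.03,0.1],[0,0,0],1],[[0,-0.03,0.1],[0,0,0],1],[[0,0,0.1],[0,0,0],1],[[0,0,0.1],[0,0,0],1],[[0,0,0.0],[0,0,0],1]]' 40
python3 - <<'E'
from h import *
plan(None)
p,W,st=snap('wrist'); crop(p,200,180,400,300,4,'pics/w9.png')
q,V,_=snap('scene')
for nm,P in (("w",W),("s",V)):
  m=(P[...,2]>.19)&(P[...,0]>.57)&(P[...,0]<.63)&(((P[...,1]>.04)&(P[...,1]<.1))|((P[...,1]<-.04)&(P[...,1]>-.1)))&(P[...,2]<.25)
  A=P[m]
  for y0 in (-.08,-.06,.05,.07,.09):
    k=abs(A[:,1]-y0)<.01
    if k.sum()>5: print(nm,y0,k.sum(),np.percentile(A[k][:,2],90).round(4))
E
```

```text
t: 18.88
tool_pos: [0.5909, -0.1734, 0.3038]
eef_rot: [180.0, -0.0, -4.2]
ft_force: [-0.1, 1.4, 0.7]
grip_width: 0.18
t 18.88 pos [ 0.5909 -0.1734  0.3038] rot [ 1.7998e+02 -1.0000e-02 -4.2000e+00] F [-0.1  1.4  0.7] T [0.64 0.11 0.11] w 15.7
w -0.08 633 0.2253
w -0.06 620 0.2268
s -0.08 44 0.2258
s -0.06 45 0.2275
s 0.05 38 0.2358
s 0.07 36 0.2373
s 0.09 34 0.239
```

View pics/w9.png

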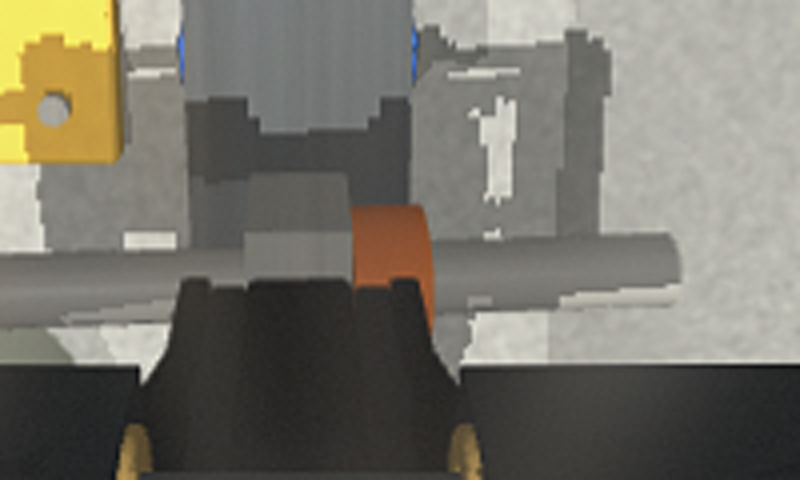

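Still in contact, the bar tilt is ≈ -0.08 rad and the arm carries ≈ 0 N. Releasing with a partial opening.

```bash
python3 -m handwheel '[[[0,0,0.1],[0,0,0],1],[[0,0,0.05],[0,0,0],0.6],[[0,0,0],[0,0,0],0.6],[[0,0,0],[0,0,0],0.6],[[0,0,0.0],[0,0,0],0.6]]' 40
python3 -m handwheel '[[[0,0,0],[0,0,0],0.6],[[0,0,-0.5],[0,0,0],0.6],[[0,0,-1],[0,0,0],0.6],[[0,0,-2],[0,0,0],0.6],[[0,0,-2],[0,0,0],0.6]]' 40
python3 - <<'E'
from h import *
plan(None)
p,W,st=snap('wrist'); cv2.imwrite('pics/w10.png',p[:,:,::-1])
q,V,_=snap('scene'); crop(q,180,130,380,290,3.7,'pics/s10.png')
E
```

```text
t: 19.6
tool_pos: [0.5908, -0.1733, 0.3024]
eef_rot: [180.0, -0.0, -4.2]
ft_force: [-0.1, 0.5, -0.2]
grip_width: 0.392
t: 20.23
tool_pos: [0.5909, -0.1732, 0.3588]
eef_rot: [180.0, -0.0, -4.2]
ft_force: [0.2, -0.1, -0.3]
grip_width: 0.404
t 20.23 pos [ 0.5909 -0.1732  0.3588] rot [ 1.7999e+02 -4.0000e-02 -4.1900e+00] F [ 0.2 -0.1 -0.3] T [0.02 0.03 0.01] w 35.2
```

View pics/w10.png

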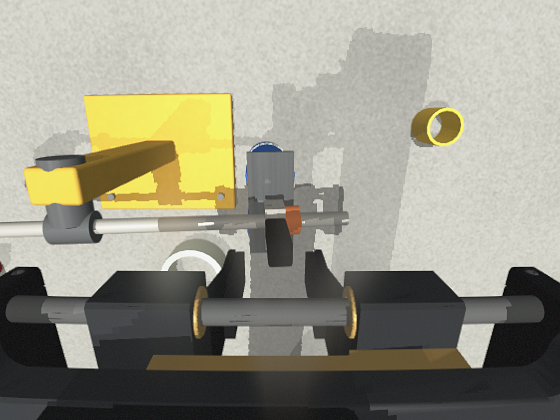

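View pics/s10.png

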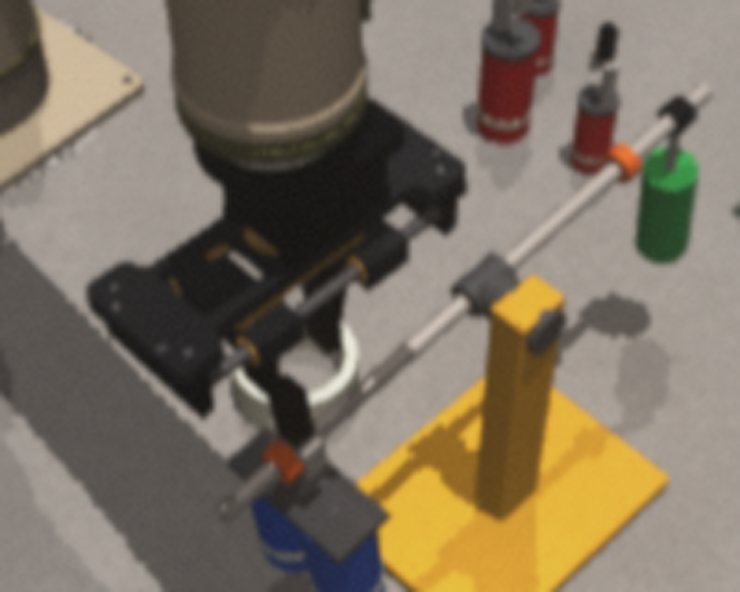

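The twin hangs at the collar, with its hook strip beside the orange ring in both views. Now the largest red hanger.

```bash
python3 -m handwheel '[[[0,0,0],[0,0,0.095],0],[[0,0,0],[0,0,0.095],0],[[-2,-2.5,0],[0,0,0],0],[[-3.5,-4.4,0],[0,0,0],0],[[-3.5,-4.4,0],[0,0,0],0]]' 40
python3 -m handwheel '[[[-3.5,-4.4,0],[0,0,0],0],[[-3.5,-4.4,0],[0,0,0],0],[[-3.5,-4.4,0],[0,0,0],0],[[-3.5,-4.4,0],[0,0,0],0],[[-3.5,-4.4,0],[0,0,0],0]]' 40
python3 -m handwheel '[[[-3.5,-4.4,1],[0,0,0],0],[[-1.6,-1.9,1],[0,0,0],0],[[0,0,0],[0,0,0],0],[[0,0,0],[0,0,0],0],[[0,0,0],[0,0,0],0]]' 40
python3 wr.py pics/w11.png .388 .291
```

```text
t: 20.95
tool_pos: [0.5325, -0.0393, 0.3568]
eef_rot: [-180.0, 0.0, -15.1]
ft_force: [0.5, 0.6, -0.0]
grip_width: 0.887
t: 21.58
tool_pos: [0.4205, 0.2187, 0.3571]
eef_rot: [180.0, -0.0, -15.1]
ft_force: [1.2, 1.0, 0.3]
grip_width: 1.0
t: 22.2
tool_pos: [0.3895, 0.2904, 0.3375]
eef_rot: [180.0, -0.0, -15.2]
ft_force: [-0.2, 0.2, -0.1]
grip_width: 1.003
0.2 588 [391.5 292.6] [15.8 18.2] 74.2 [0.3812 0.283  0.2   ] [0.4014 0.3016 0.2165] 0.2145
0.15 256 [402.4 289.5] [15.8  9.4] 75.1 [0.3962 0.2807 0.1503] [0.4088 0.2984 0.172 ] 0.1676
0.09 1172 [393.2 292. ] [48.5 46.4] 73.5 [0.3676 0.2676 0.0901] [0.4163 0.3173 0.1085] 0.1059
t 22.25 pos [0.3894 0.2905 0.3375] rot [ 1.800e+02 -3.000e-02 -1.519e+01] F [-0.1 -1.1 -0.4] T [0.03 0.04 0.07] w 87.3
shift cm (after turn) [-0.16 -0.01  8.75]
```

View pics/w11.png

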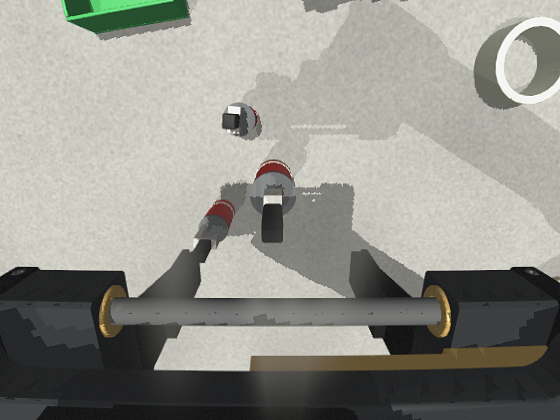

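The single's post is at (272,222), centred and aligned. The nearest small look-alike at (205,240) stays below fingertip height. Gripping.

```bash
python3 -m handwheel '[[[0.15,-0.26,1.5],[0,0,0],0],[[0,0,2.5],[0,0,0],0],[[0,0,2.5],[0,0,0],0.2],[[0,0,1.8],[0,0,0],0.3],[[0,0,0.85],[0,0,0],0.3]]' 40
python3 -m handwheel '[[[0,0,0],[0,0,0],1],[[0,0,0],[0,0,0],1],[[0,0,0],[0,0,0],1],[[0,0,0],[0,0,0],1],[[0,0,0],[0,0,0],1]]' 40
python3 -m handwheel '[[[0,0,0],[0,0,0],1],[[0,0,0],[0,0,0],1],[[0,0,0],[0,0,0],1],[[0,0,0],[0,0,0],1],[[0,0,0],[0,0,0],1]]' 40
python3 -c "
from h import *
plan(None)"
```

```text
t: 22.88
tool_pos: [0.3909, 0.293, 0.2451]
eef_rot: [180.0, 0.0, -15.1]
ft_force: [1.0, -0.4, 0.3]
grip_width: 0.751
t: 23.5
tool_pos: [0.391, 0.2934, 0.246]
eef_rot: [-180.0, -0.0, -15.1]
ft_force: [-0.1, -0.2, -1.4]
grip_width: 0.216
t: 24.12
tool_pos: [0.3909, 0.2934, 0.2459]
eef_rot: [180.0, -0.0, -15.1]
ft_force: [-0.4, -4.6, 4.8]
grip_width: 0.182
t 24.12 pos [0.3909 0.2934 0.2459] rot [ 1.7999e+02 -1.0000e-02 -1.5080e+01] F [-0.4 -4.6  4.8] T [-1.06  0.25 -0.03] w 15.8
```

```bash
python3 -m handwheel '[[[0,0,-1],[0,0,0],1],[[0,0,-3],[0,0,0],1],[[0,0,-5],[0,0,0],1],[[0,0,-4.5],[0,0,0],1],[[0,0,0],[0,0,0],1]]' 40
python3 -m handwheel '[[[0,0,0],[0,0,-0.1],1],[[0,0,0],[0,0,-0.09],1],[[0,2,0],[0,0,0],1],[[0,4,0],[0,0,0],1],[[2,4,0],[0,0,0],1]]' 40
python3 -m handwheel '[[[3.5,4,0],[0,0,0],1],[[3.5,4,0],[0,0,0],1],[[3,2.1,0.5],[0,0,0],1],[[1.3,0,1],[0,0,0],1],[[0,0,1],[0,0,0],1]]' 40
python3 -m handwheel '[[[0,0,0],[0,0,0],1],[[0,0,0],[0,0,0],1],[[0,0,0],[0,0,0],1],[[0,0,0],[0,0,0],1],[[0,0,0],[0,0,0],1]]' 40
cat > bar.py <<'E'
from h import *
import sys
plan([.5094,.0819,.355],-4.2)
p,W,st=snap('wrist'); cv2.imwrite(sys.argv[1],p[:,:,::-1])
m=(W[...,2]>.20)&(W[...,2]<.26)&(W[...,0]>.58)&(W[...,0]<.64)
A=W[m]
for y0 in np.arange(0.02,0.22,.02):
    k=abs(A[:,1]-y0)<.008
    if k.sum()>3: print(round(y0,2),k.sum(),A[k].mean(0).round(4),A[k][:,0].min().round(4),A[k][:,0].max().round(4),A[k][:,2].max().round(4))
hsv=cv2.cvtColor(p,cv2.COLOR_RGB2HSV).astype(int)
o=(hsv[...,1]>130)&(hsv[...,0]<14)&(W[...,2]>.2)&(W[...,2]<.27)&(W[...,0]>.57)
A=W[o]; v=np.array([.0735,.9973]); d=(A[:,:2]-[.6025,-.015])@v
print(o.sum(),np.percentile(d,[1,5,50,95,99]).round(4))
E
python3 bar.py pics/w12.png
```

```text
t: 24.75
tool_pos: [0.3914, 0.2948, 0.3844]
eef_rot: [-179.7, -0.2, -15.0]
ft_force: [0.0, 0.4, -4.6]
grip_width: 0.181
t: 25.38
tool_pos: [0.4025, 0.1918, 0.3797]
eef_rot: [180.0, 0.1, -4.1]
ft_force: [1.7, 0.4, -4.4]
grip_width: 0.183
t: 26.0
tool_pos: [0.5087, 0.0841, 0.3539]
eef_rot: [-180.0, 0.1, -4.2]
ft_force: [-0.5, 1.0, -4.0]
grip_width: 0.183
t: 26.62
tool_pos: [0.5088, 0.0834, 0.356]
eef_rot: [-180.0, -0.0, -4.2]
ft_force: [-0.6, -0.2, -3.8]
grip_width: 0.181
t 26.62 pos [0.5088 0.0834 0.356 ] rot [-1.80e+02 -2.00e-02 -4.19e+00] F [-0.6 -0.2 -3.8] T [0.02 0.05 0.01] w 15.7
turn [-0.     -0.0004  0.0002]
shift cm (after turn) [0.07 0.14 0.1 ]
0.02 455 [0.6051 0.0201 0.2326] 0.5986 0.6113 0.2359
0.04 455 [0.6064 0.0399 0.2347] 0.6005 0.6123 0.238
0.06 486 [0.6082 0.0601 0.2369] 0.6023 0.6147 0.2408
0.08 512 [0.6096 0.08   0.239 ] 0.6036 0.616 0.2424
0.1 510 [0.6109 0.1001 0.2411] 0.605 0.6173 0.2448
0.12 826 [0.6119 0.1185 0.2467] 0.6003 0.6245 0.2517
0.14 555 [0.6136 0.14   0.2454] 0.6076 0.6201 0.2486
0.16 840 [0.6157 0.1621 0.2484] 0.6052 0.6268 0.2559
0.18 715 [0.6162 0.1785 0.2526] 0.6057 0.6271 0.2572
0.2 387 [0.6181 0.1974 0.2514] 0.6123 0.6246 0.2549
403 [0.1246 0.1251 0.1305 0.1361 0.1366]
```

View pics/w12.png

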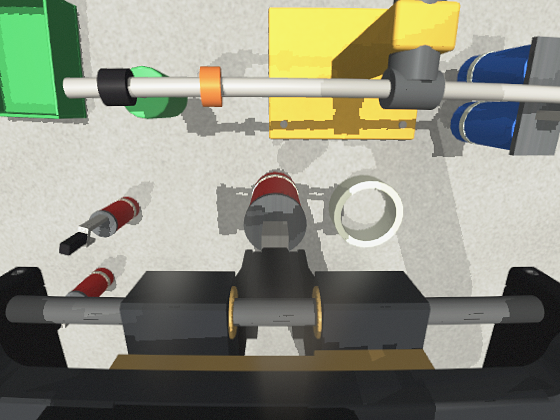

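The collar inner face is ≈ 125 mm from the pivot, and bar and hook heights match the plan. Entering.

```bash
python3 -m handwheel '[[[0.07,0.14,0.1],[0,0,0],1],[[2,0,0],[0,0,0],1],[[3,0,0],[0,0,0],1],[[3,0,0],[0,0,0],1],[[2,0,0],[0,0,0],1]]' 40
python3 -m handwheel '[[[0,0,0],[0,0,0],1],[[0,0,0],[0,0,0],1],[[0,0,0],[0,0,0],1],[[0,0,0],[0,0,0],1],[[0,0,0],[0,0,0],1]]' 40
python3 - <<'E'
from h import *
plan([.6091,.0745,.325],-4.2)
p,W,st=snap('wrist'); cv2.imwrite('pics/w13.png',p[:,:,::-1])
q,V,_=snap('scene'); crop(q,240,100,420,260,4,'pics/s13.png')
E
```

```text
t: 27.3
tool_pos: [0.6103, 0.0741, 0.3543]
eef_rot: [180.0, 0.0, -4.2]
ft_force: [-0.3, -0.1, -3.7]
grip_width: 0.182
t: 27.92
tool_pos: [0.609, 0.0746, 0.3551]
eef_rot: [180.0, -0.0, -4.2]
ft_force: [-0.2, -0.6, -4.0]
grip_width: 0.179
t 27.93 pos [0.609  0.0746 0.3551] rot [ 1.80e+02 -2.00e-02 -4.19e+00] F [-0.2 -0.6 -4. ] T [0.07 0.08 0.02] w 15.6
turn [ 0.     -0.0004  0.0002]
shift cm (after turn) [0.01 0.01 3.01]
```

View pics/w13.png

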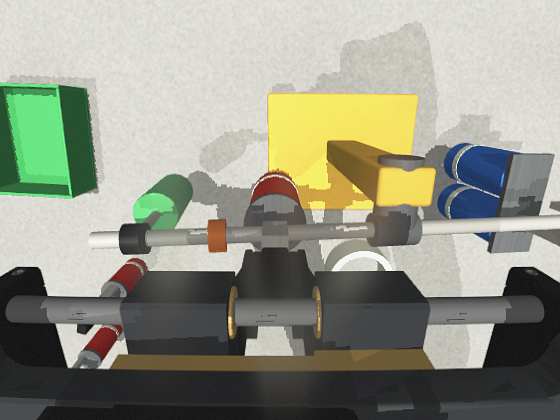

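View pics/s13.png

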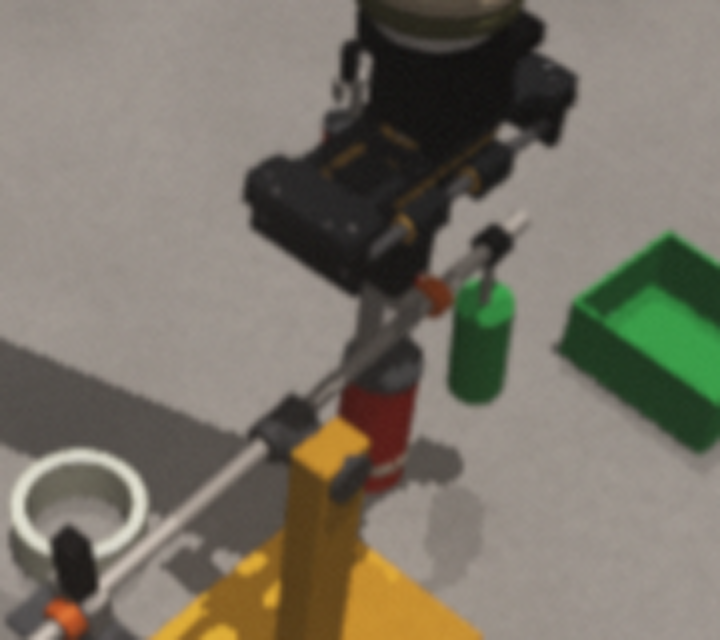

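Clean entry: the bar lies under the crown. Lowering gently to a partial load, then sliding outward (tool -y).

```bash
python3 -m handwheel '[[[0,0,0.6],[0,0,0],1],[[0,0,0.8],[0,0,0],1],[[0,0,0.6],[0,0,0],1],[[0,0,0.4],[0,0,0],1],[[0,0,0.3],[0,0,0],1]]' 40
python3 -m handwheel '[[[0,0,0.15],[0,0,0],1],[[0,0,0.15],[0,0,0],1],[[0,0,0.1],[0,0,0],1],[[0,0,0.1],[0,0,0],1],[[0,0,0.1],[0,0,0],1]]' 40
python3 -m handwheel '[[[0,0,0.1],[0,0,0],1],[[0,0,0.1],[0,0,0],1],[[0,0,0],[0,0,0],1],[[0,0,0],[0,0,0],1],[[0,0,0],[0,0,0],1]]' 40
python3 - <<'E'
from h import *
plan(None)
p,W,st=snap('wrist'); crop(p,160,180,360,300,4,'pics/w14.png')
E
```

```text
t: 28.65
tool_pos: [0.6091, 0.0746, 0.3276]
eef_rot: [180.0, 0.0, -4.2]
ft_force: [0.4, -0.1, -3.7]
grip_width: 0.176
t: 29.28
tool_pos: [0.6092, 0.0749, 0.3221]
eef_rot: [-180.0, -0.0, -4.2]
ft_force: [-0.3, 1.7, -1.1]
grip_width: 0.182
t: 29.9
tool_pos: [0.6092, 0.0746, 0.32]
eef_rot: [-180.0, -0.0, -4.2]
ft_force: [0.4, 3.9, -0.6]
grip_width: 0.18
t 29.9 pos [0.6092 0.0746 0.32  ] rot [-1.80e+02 -2.00e-02 -4.19e+00] F [ 0.4  3.9 -0.6] T [ 0.62 -0.03  0.03] w 15.7
```

View pics/w14.png

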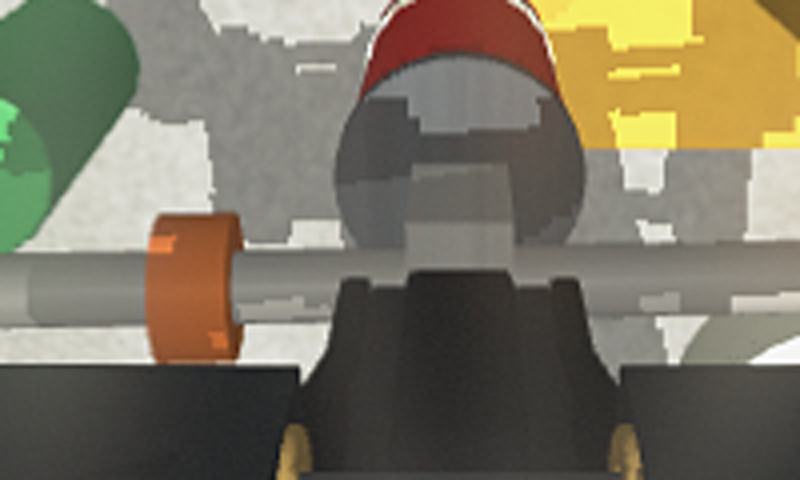

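```bash
python3 -m handwheel '[[[0,-0.3,0],[0,0,0],1],[[0,-0.5,0],[0,0,0],1],[[0,-0.5,0],[0,0,0],1],[[0,-0.4,0],[0,0,0],1],[[0,-0.3,0],[0,0,0],1]]' 40
python3 -m handwheel '[[[0,-0.2,0],[0,0,0],1],[[0,-0.15,0],[0,0,0],1],[[0,0,0],[0,0,0],1],[[0,0,0],[0,0,0],1],[[0,0,0],[0,0,0],1]]' 40
python3 - <<'E'
from h import *
plan(None)
p,W,st=snap('wrist'); crop(p,160,180,360,300,4,'pics/w15.png')
E
```

```text
t: 30.58
tool_pos: [0.6106, 0.0948, 0.3198]
eef_rot: [180.0, 0.0, -4.2]
ft_force: [-0.3, -1.9, -1.1]
grip_width: 0.181
t: 31.2
tool_pos: [0.6109, 0.0982, 0.3199]
eef_rot: [-180.0, -0.0, -4.2]
ft_force: [-0.8, -0.7, -0.4]
grip_width: 0.18
t 31.2 pos [0.6109 0.0982 0.3199] rot [-1.7999e+02 -1.0000e-02 -4.1800e+00] F [-0.8 -0.7 -0.4] T [-0.1   0.02  0.02] w 15.6
```

View pics/w15.png

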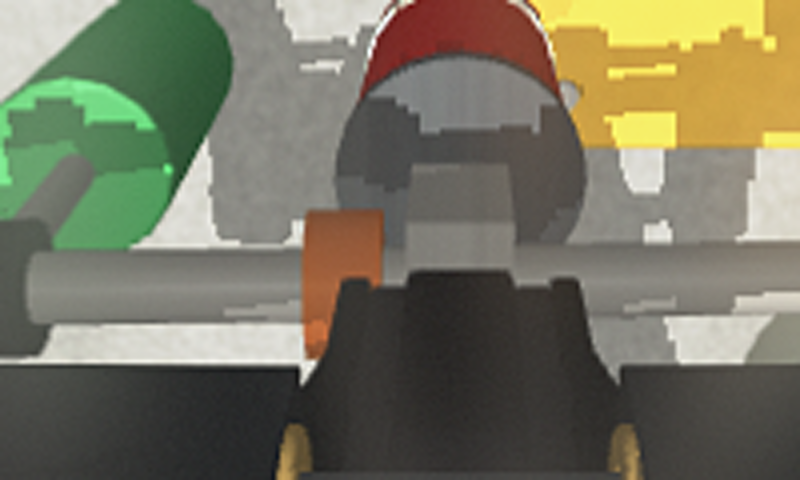

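The gap is ~3.3 mm (collar edge at col 383, strip at 405). Small steps now.

```bash
python3 -m handwheel '[[[0,-0.1,0],[0,0,0],1],[[0,-0.1,0],[0,0,0],1],[[0,-0.05,0],[0,0,0],1],[[0,0,0],[0,0,0],1],[[0,0,0],[0,0,0],1]]' 40
python3 -m handwheel '[[[0,-0.05,0],[0,0,0],1],[[0,0,0],[0,0,0],1],[[0,0,0],[0,0,0],1],[[0,0,0],[0,0,0],1],[[0,0,0],[0,0,0],1]]' 40
python3 -c "
from h import *
plan(None)"
```

```text
t: 31.88
tool_pos: [0.6111, 0.1005, 0.3198]
eef_rot: [180.0, -0.0, -4.2]
ft_force: [-0.7, -1.3, -0.5]
grip_width: 0.181
t: 32.5
tool_pos: [0.6111, 0.101, 0.3198]
eef_rot: [180.0, -0.0, -4.2]
ft_force: [-0.5, -1.2, -1.0]
grip_width: 0.18
t 32.5 pos [0.6111 0.101  0.3198] rot [180.   -0.   -4.2] F [-0.5 -1.2 -1. ] T [-0.49  0.03 -0.  ] w 15.7
```

```bash
python3 -m handwheel '[[[0,-0.05,0],[0,0,0],1],[[0,0,0],[0,0,0],1],[[0,0,0],[0,0,0],1],[[0,0,0],[0,0,0],1],[[0,0,0],[0,0,0],1]]' 40
python3 -c "
from h import *
plan(None)"
```

```text
t: 33.12
tool_pos: [0.6111, 0.1015, 0.3198]
eef_rot: [180.0, -0.0, -4.2]
ft_force: [-0.7, -2.1, -1.0]
grip_width: 0.176
t 33.12 pos [0.6111 0.1015 0.3198] rot [180.    -0.    -4.19] F [-0.7 -2.1 -1. ] T [-0.4 -0.   0. ] w 15.3
```

```bash
python3 -m handwheel '[[[0,-0.05,0],[0,0,0],1],[[0,0,0],[0,0,0],1],[[0,0,0],[0,0,0],1],[[0,0,0],[0,0,0],1],[[0,0,0],[0,0,0],1]]' 40
python3 -c "
from h import *
plan(None)"
```

```text
t: 33.75
tool_pos: [0.6112, 0.102, 0.3198]
eef_rot: [-180.0, -0.0, -4.2]
ft_force: [0.1, -2.7, -2.2]
grip_width: 0.179
t 33.75 pos [0.6112 0.102  0.3198] rot [-1.80e+02 -1.00e-02 -4.19e+00] F [ 0.1 -2.7 -2.2] T [-0.42  0.02 -0.04] w 15.6
```

```bash
python3 -m handwheel '[[[0,-0.05,0],[0,0,0],1],[[0,0,0],[0,0,0],1],[[0,0,0],[0,0,0],1],[[0,0,0],[0,0,0],1],[[0,0,0],[0,0,0],1]]' 40
python3 -c "
from h import *
plan(None)"
```

```text
t: 34.38
tool_pos: [0.6112, 0.1023, 0.3198]
eef_rot: [180.0, 0.0, -4.2]
ft_force: [-0.8, -3.1, -1.4]
grip_width: 0.182
t 34.38 pos [0.6112 0.1023 0.3198] rot [179.98   0.    -4.21] F [-0.8 -3.1 -1.4] T [-0.77  0.07 -0.  ] w 15.8
```

Contact is starting (torque is climbing). Two more steps.

```bash
python3 -m handwheel '[[[0,-0.05,0],[0,0,0],1],[[0,0,0],[0,0,0],1],[[0,0,0],[0,0,0],1],[[0,-0.05,0],[0,0,0],1],[[0,0,0],[0,0,0],1]]' 40
python3 - <<'E'
from h import *
plan(None)
p,W,st=snap('wrist'); crop(p,160,180,360,300,4,'pics/w16.png'); plan(None)
E
```

```text
t: 35.0
tool_pos: [0.6112, 0.1025, 0.3196]
eef_rot: [179.9, 0.0, -4.2]
ft_force: [-0.6, -6.3, -1.2]
grip_width: 0.184
t 35.0 pos [0.6112 0.1025 0.3196] rot [ 1.7992e+02  2.0000e-02 -4.2500e+00] F [-0.6 -6.3 -1.2] T [-1.39  0.2   0.05] w 16.0
t 35.05 pos [0.6113 0.1025 0.3197] rot [ 1.7992e+02  2.0000e-02 -4.2500e+00] F [-0.8 -5.6 -0.7] T [-1.44  0.24  0.02] w 15.7
```

View pics/w16.png

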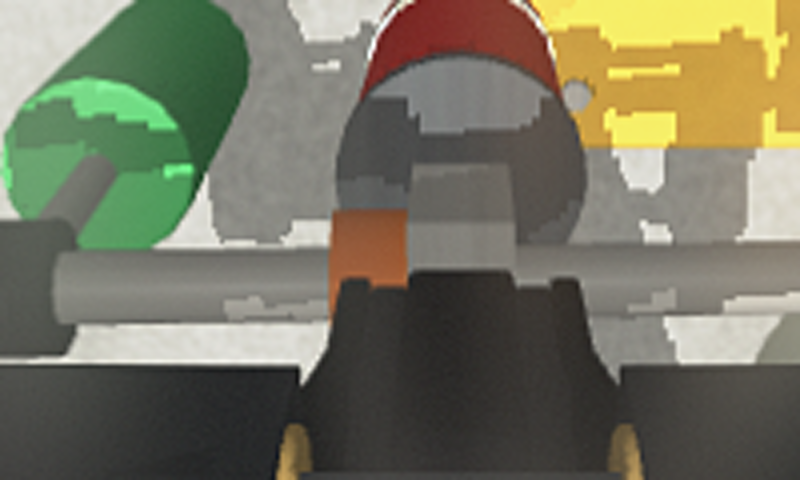

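Hook and collar touch at col ~407, with about 6 N total. Pressing a little more and holding.

```bash
python3 -m handwheel '[[[0,-0.05,0],[0,0,0],1],[[0,0,0],[0,0,0],1],[[0,-0.03,0],[0,0,0],1],[[0,0,0],[0,0,0],1],[[0,0,0],[0,0,0],1]]' 40
python3 -m handwheel '[[[0,0,0],[0,0,0],1],[[0,0,0],[0,0,0],1],[[0,0,0],[0,0,0],1],[[0,0,0],[0,0,0],1],[[0,0,0],[0,0,0],1]]' 40
python3 -c "
from h import *
plan(None)"
```

```text
t: 35.67
tool_pos: [0.6113, 0.1026, 0.3195]
eef_rot: [179.9, 0.0, -4.3]
ft_force: [-0.9, -7.3, -2.0]
grip_width: 0.18
t: 36.3
tool_pos: [0.6113, 0.1027, 0.3196]
eef_rot: [179.9, 0.0, -4.3]
ft_force: [-0.8, -8.6, -0.9]
grip_width: 0.182
t 36.3 pos [0.6113 0.1027 0.3196] rot [ 1.7987e+02  3.0000e-02 -4.2900e+00] F [-0.8 -8.6 -0.9] T [-1.89  0.39 -0.03] w 15.8
```

```bash
python3 -m handwheel '[[[0,0.05,0],[0,0,0],1],[[0,0.05,0],[0,0,0],1],[[0,0.05,0.05],[0,0,0],1],[[0,0.03,0.1],[0,0,0],1],[[0,0,0.1],[0,0,0],1]]' 40
python3 -m handwheel '[[[0,0,0.05],[0,0,0],1],[[0,0,0.05],[0,0,0],1],[[0,0,0],[0,0,0],1],[[0,0,0],[0,0,0],1],[[0,0,0],[0,0,0],1]]' 40
python3 - <<'E'
from h import *
plan(None)
p,W,st=snap('wrist'); crop(p,160,180,360,300,4,'pics/w17.png')
q,V,_=snap('scene')
m=(V[...,2]>.19)&(V[...,2]<.25)&(V[...,0]>.57)&(V[...,0]<.63)
A=V[m]
for y0 in (-.13,-.1,-.08,-.06,.03,.05,.07):
    k=abs(A[:,1]-y0)<.01
    if k.sum()>5: print(y0,k.sum(),np.percentile(A[k][:,2],90).round(4))
E
```

```text
t: 36.92
tool_pos: [0.6112, 0.1025, 0.3174]
eef_rot: [-180.0, -0.0, -4.2]
ft_force: [-1.4, -3.7, 0.4]
grip_width: 0.183
t: 37.55
tool_pos: [0.6112, 0.1026, 0.3164]
eef_rot: [-180.0, -0.0, -4.2]
ft_force: [-0.4, -2.5, 0.2]
grip_width: 0.182
t 37.55 pos [0.6112 0.1026 0.3164] rot [-1.7999e+02 -1.0000e-02 -4.1900e+00] F [-0.4 -2.5  0.2] T [-0.8   0.18 -0.03] w 15.8
-0.13 47 0.2295
-0.1 44 0.23
-0.08 42 0.2306
-0.06 42 0.2302
0.03 34 0.2297
0.05 36 0.2308
0.07 34 0.2313
```

View pics/w17.png

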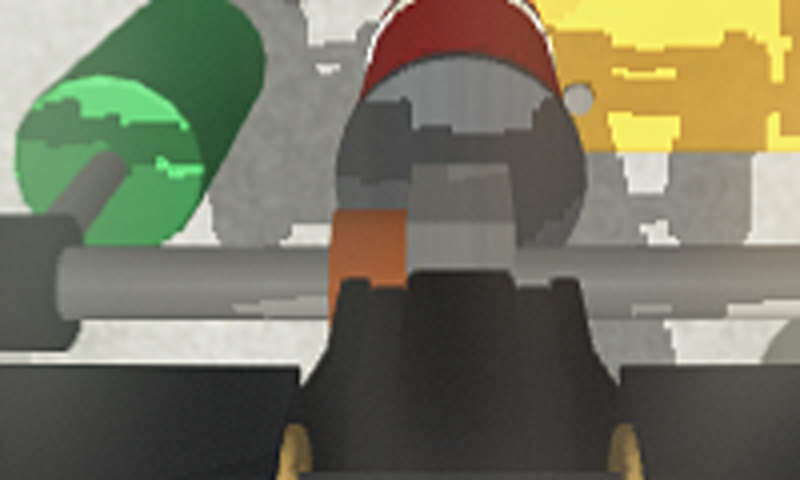

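The bar is level and the arm carries ~0 N. Releasing and raising.

```bash
python3 -m handwheel '[[[0,0.03,0],[0,0,0],1],[[0,0,0],[0,0,0],0.6],[[0,0,0],[0,0,0],0.6],[[0,0,0],[0,0,0],0.6],[[0,0,0.0],[0,0,0],0.6]]' 40
python3 -m handwheel '[[[0,0,0],[0,0,0],0.6],[[0,0,-0.5],[0,0,0],0.6],[[0,0,-1],[0,0,0],0.6],[[0,0,-2],[0,0,0],0.6],[[0,0,-3],[0,0,0],0.6]]' 40
python3 -m handwheel '[[[0,0,-4],[0,0,0],0.6],[[-5,0,0],[0,0,0],0.6],[[-5,0,0],[0,0,0],0.6],[[-5,0,0],[0,0,0],0.6],[[0,0,0],[0,0,0],0.6]]' 40
python3 - <<'E'
from h import *
plan(None)
p,W,st=snap('wrist'); cv2.imwrite('pics/w18.png',p[:,:,::-1])
q,V,_=snap('scene'); crop(q,220,130,400,290,4,'pics/s18.png')
t,U,_=snap('top'); crop(t,180,130,400,230,3.5,'pics/t18.png')
for nm,P in (("sc",V),("top",U)):
  m=(P[...,2]>.19)&(P[...,2]<.25)&(P[...,0]>.57)&(P[...,0]<.63)
  A=P[m]
  print(nm,[(y0,np.percentile(A[k][:,2],90).round(4)) for y0 in (-.22,-.13,-.1,-.06,.05,.07,.14,.2) if (k:=abs(A[:,1]-y0)<.01).sum()>5])
E
```

```text
t: 38.28
tool_pos: [0.6112, 0.1023, 0.3163]
eef_rot: [-180.0, -0.0, -4.2]
ft_force: [0.2, -0.6, 0.5]
grip_width: 0.393
t: 38.9
tool_pos: [0.611, 0.1021, 0.3821]
eef_rot: [180.0, 0.0, -4.2]
ft_force: [0.3, -0.1, 0.1]
grip_width: 0.396
t: 39.52
tool_pos: [0.4592, 0.1138, 0.4233]
eef_rot: [-180.0, -0.2, -4.1]
ft_force: [-0.0, -0.0, 0.8]
grip_width: 0.399
t 39.52 pos [0.4592 0.1138 0.4233] rot [-1.7997e+02 -1.7000e-01 -4.0800e+00] F [-0.  -0.   0.8] T [ 0.01 -0.05 -0.01] w 34.7
sc [(-0.22, np.float64(0.228)), (-0.13, np.float64(0.2282)), (-0.1, np.float64(0.2292)), (-0.06, np.float64(0.2296)), (0.05, np.float64(0.2313)), (0.07, np.float64(0.2314)), (0.14, np.float64(0.2329)), (0.2, np.float64(0.2336))]
top [(-0.22, np.float64(0.228)), (-0.13, np.float64(0.2293)), (-0.1, np.float64(0.2299)), (-0.06, np.float64(0.2303)), (0.05, np.float64(0.232)), (0.07, np.float64(0.2331))]
```

View pics/w18.png

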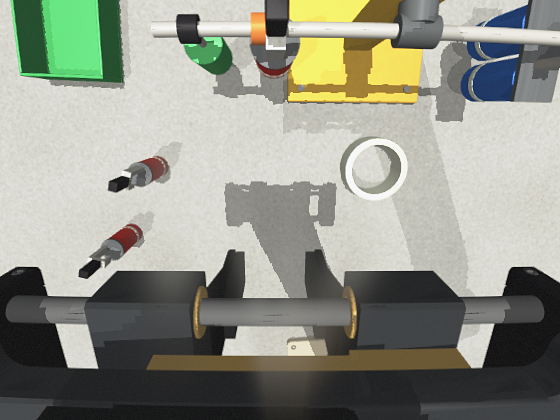

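View pics/s18.png

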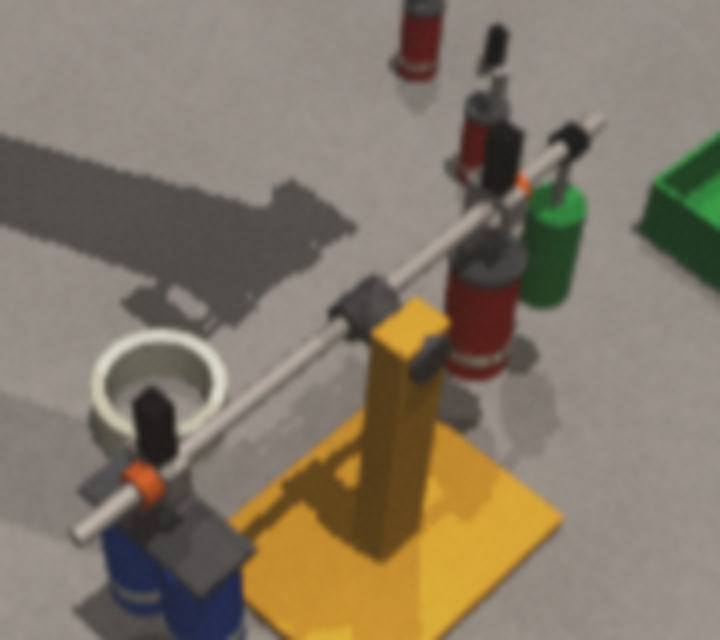

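View pics/t18.png

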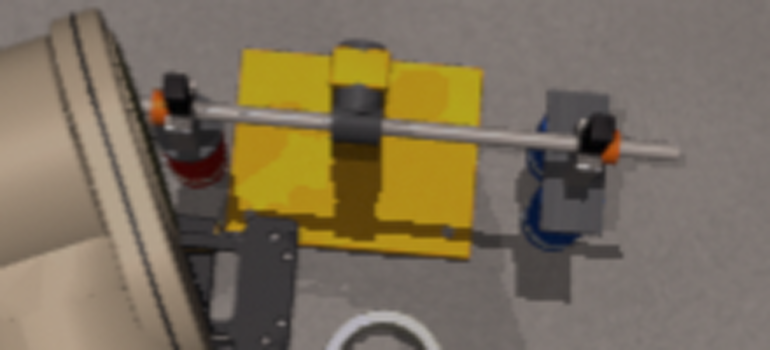

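Both hangers sit against their collars, and the bar tilt is ≈ -0.013 rad. I'll let it settle, do one last check, and hand in.

```bash
python3 -m handwheel '[[[0,0,0],[0,0,0],0.6],[[0,0,0],[0,0,0],0.6],[[0,0,0],[0,0,0],0.6],[[0,0,0],[0,0,0],0.6],[[0,0,0],[0,0,0],0.6]]' 40
python3 -m handwheel '[[[0,0,0],[0,0,0],0.6],[[0,0,0],[0,0,0],0.6],[[0,0,0],[0,0,0],0.6],[[0,0,0],[0,0,0],0.6],[[0,0,0],[0,0,0],0.6]]' 40
python3 - <<'E'
from h import *
from cell import ctrl
plan(None)
q,V,_=snap('scene')
m=(V[...,2]>.19)&(V[...,2]<.25)&(V[...,0]>.57)&(V[...,0]<.63); A=V[m]
print([(y0,np.percentile(A[k][:,2],90).round(4)) for y0 in (-.22,-.13,-.1,-.06,.05,.07,.14,.2) if (k:=abs(A[:,1]-y0)<.01).sum()>5])
z=np.load("w0.npz"); t,U,_=snap('top')
W=z["W"]
for tag,sl in dict(roll=np.s_[215:260,268:312],cut=np.s_[155:185,400:430]).items():
    for P in (W,U):
        B=P[sl].reshape(-1,3);B=B[(B[:,2]>.02)&(B[:,2]<.07)];print(tag,B.min(0).round(3),B.max(0).round(3))
ctrl.job_done(); plan(None)
E
```

```text
t: 40.3
tool_pos: [0.4616, 0.1132, 0.4213]
eef_rot: [180.0, 0.0, -4.2]
ft_force: [0.7, 0.0, -0.9]
grip_width: 0.402
t: 40.92
tool_pos: [0.4616, 0.1132, 0.4213]
eef_rot: [180.0, -0.0, -4.2]
ft_force: [-0.1, 0.4, -0.2]
grip_width: 0.402
t 40.92 pos [0.4616 0.1132 0.4213] rot [180.    -0.    -4.19] F [-0.1  0.4 -0.2] T [ 0.06  0.03 -0.03] w 35.0
[(-0.22, np.float64(0.228)), (-0.13, np.float64(0.2281)), (-0.1, np.float64(0.2294)), (-0.06, np.float64(0.2298)), (0.05, np.float64(0.2316)), (0.07, np.float64(0.2324)), (0.14, np.float64(0.2331)), (0.2, np.float64(0.2343))]
roll [ 0.402 -0.087  0.021] [0.495 0.006 0.051]
roll [ 0.402 -0.087  0.02 ] [0.496 0.006 0.052]
cut [ 0.619 -0.415  0.021] [ 0.669 -0.366  0.055]
cut [ 0.619 -0.416  0.02 ] [ 0.667 -0.366  0.055]
the job is handed in; nothing more can be done
the job is handed in; nothing more can be done
```

I hung the twin on the right arm and then the largest single on the left, and handed the job in at about 41 s of robot time; no verdict was reported. I slid each hanger outward until it pressed its collar at about 8 N measured at the wrist (total push, including bar friction), then lowered it until the bar took the weight and let go.

- **Hangers:** pictures taken after I let go show both hooks on the bar, right beside their orange collars.
- **Bar:** the last depth reading puts it at about -0.015 rad, against the 0.06 limit. It changed by less than 1 mm between two looks about 1.4 s apart, so it was at rest. The steepest tilt I measured was about 0.1 rad, but I did not track it continuously.
- **Bystanders:** the tape roll and cut tube are within 2 mm of where they started. The green box showed nothing odd in the pictures, but I did not measure it again.

No check failed or disagreed, but I could not read the collar contact force directly. It is inferred from the wrist force and torque.

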